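# Add two power modules to the pile in the storage tray

## Robot

A 6-joint arm with a two-finger parallel gripper is mounted at the origin on a cart in front of the work surface, level with it; the furniture and walls round the work are solid. World frame = base frame: x ahead of the robot, y to its left, z up, the work surface at z = 0. Lengths are in mm, angles in rad, forces in N, time in s.
With the tool pointing down it reaches from about 350 to 975 mm from the base axis. Payload 7.1 kg.
Tool frame: the origin (TCP) lies midway between the tips of the shut fingers; the grasp point (between the pads) lies ctrl.grip_point_offset behind it (ctrl.grip_point_offset is the distance from the TCP to the grasp point, in mm); z points along the fingers, y is the line along which they close (so a half turn about z gives the same grasp; the last joint's range is limited). The gripper opens to 88 mm and grips with 3 to 60 N. Pads are 20 mm wide; open, the fingers measure 115 mm over their backs; the gripper's body (75 mm by 178 mm) begins 61 mm behind the grasp point.
Start: joints at [-1.329, 0.423, 1.63, -0, 1.089, -0.019], TCP at [161.177, -603.843, 222.675] pointing down, gripper open.
Joint ranges: [-3, 3], [-0.9, 2.11], [0.09, 2.58], [-1.31, 4.45], [0.11, 2.69], [-2.54, 2.54]. Speed limits (rad/s): [2.39, 2.39, 3.01, 3.14, 3.14, 3.14].

## Interface

Orientations are given as a rotation vector (axis times angle).
In Python, from workcell import ctrl, get_image, close_job, finder gives the robot as it stands.
- The arm moves only by the tool servo_tool, never from a script. Its argument "deltas" is a list of rows, each a list of 2 entries, a list of its own where there are three numbers: the shift along the tool's x, y, z in mm, then the turn, a rotation vector about the tool's x, y, z in rad. A call has 1 to 5 rows; each row is the pose to reach, as a shift and turn from the pose commanded when the call began, along the tool's axes at that moment; what a row does not reach only later rows make up. A row lasts 1/12 s, in which the tool goes at most 41.7 mm and 7.16 degrees, less where a joint would pass 70% of its speed; a pose out of reach is approached as far as the arm can. A call with a gripper value outside its range is refused whole. "grip" is the closure, from -1 (fully open) to 1 (shut), so that 0 is half open, set as the call begins (left out, the last holds). The fingers move at their own pace and stop on an object; the grip force is fixed at half the most. Time passes only in rows, so rows that repeat a pose let the fingers close. It gives the time, the measured TCP pose, the force, the opening and the grip force at its end, in the units of the state.
- ctrl.get_obs(): the state, without advancing time (a new reading comes with each control period).
- get_image(name): name is "scene" or "top" or "wrist"; returns a dict with "frame" (480x640x3 uint8, blue, green, red), "depth" (480x640 float32, mm along the optical axis (not along the pixel's ray), 0 where there is no reading), "K" (3x3 intrinsics, pixels), "pose" (4x4, takes a point from camera to world coordinates). Camera axes: x right, y down, z forward; pixel columns grow to the right and rows downward; lengths in mm; the calibration is good to about 2 mm. A picture is of the moment at which its call begins.
- close_job(): hands the job in; it is judged then, once.
Trained networks look in a picture, given as the dict that the camera call returned (one of the last four; its "shot" number tells which), for a name from the list of things; names that differ only in an ending like _2 or _b are one class to them, and where a whole thing is asked for, a point or a joint stands for the part that bears it (a point fixed in the world has none). Each returns a list of dicts, best first, with "score" (0 to 1); they miss things now and then, are a little off and sometimes report something else, mostly with a low value. They report only what shows in the picture. A call takes as long as a camera call.
- finder.search_frame(query, picture): "rect" ([centre column, centre row, width, height] as shares, 0 to 1, of the picture: columns of its width, rows of its height, round what is visible of it).
- finder.silhouettes(query, picture): "mask" (480x640 bool, what is visible of it) and "rect" ([centre column, centre row, width, height] as shares, 0 to 1, of the picture: columns of its width, rows of its height, round what is visible of it).
The state is a dict: "t": time; "qpos": joint angles; "qvel": joint speeds; "joint_torque": joint torques, N m; "ee_pos": TCP position; "orientation": TCP orientation; "ft_force": force on the tool from outside, world axes, zero at the start; "moment": the same for the moment, N m; "width": finger opening in mm; "grasp_force": force on a finger pad.
Only numpy, scipy, OpenCV 4.12 (cv2) and the standard library are available. Lean on these libraries where they do the work, as an engineer would, in place of code of your own. Each camera call takes 0.05 s, during which the arm holds its last target. There are 200 camera calls.

## Task

Swing the yellow keeper bar well aside (about a quarter turn), then add the two power modules from the sloping rack to the pile in the grey storage tray: the blue one first, the red one on top of it. How high the pile stands is not known, so keep hold of each module and lower it gently, level and squarely in line with the pile, until you feel it touch, and only then let go; never drop or press it hard. At the end swing the keeper bar back over the pile, and leave the heat sink, multimeter and bottle where they are.

Things in the scene. Friction and masses are not known exactly. Their poses are not given: they have to be found in the camera images.
- blue_module_centre (a point): centre (half-way up) of the loose blue power module: a flat brick 120 (its x) x 56 (its y) x 18 (its z) mm, about 0.25 kg, blue plastic case on a bare aluminium underside; z points out of the blue face with the white patch. It starts in one of the two bays of the sloping rack, its x axis running up the slope
- red_module_centre (a point): centre (half-way up) of the loose red power module: a flat brick 120 (its x) x 56 (its y) x 18 (its z) mm, about 0.25 kg, red plastic case on a bare aluminium underside; z points out of the red face with the white patch. It starts in one of the two bays of the sloping rack, its x axis running up the slope
- rack: fixed aluminium rack, 134 x 190 mm, origin under its centre on the bench, x up-slope. Its face slopes 30 deg from level, low edge (with 9 mm lips) on the robot's side. Two bays 100 mm apart in y; each module lies on two ribs 18 mm high, 34 mm over their outer faces, so fingertips have room under its long edges; 44 mm free between the modules. Grip a module square to the slope across its 56 mm width
- tray: fixed grey tray 225 x 150 mm, rim 14 mm, origin on the bench under the middle of the pile. The level pile of fixed grey and black modules is 120 mm along tray x, 56 mm along tray y; its top is 30 to 66 mm above the bench (differs, not reported) and gives 1 mm per 4 N, as on foam. Fingertips sticking out below a held module would hit the pile. The keeper's post, 18 mm thick, 126 mm high, is at tray x = +105 mm, y = 0
- keeper (a joint): angle of the yellow keeper bar on its post, upright hinge, rad: 0 = bar lies over the pile along tray -x (a stop), grows anticlockwise seen from above as the bar swings out to the tray's -y side; 1.57 = quarter turn, stop at 1.75. Stays where it is left; about 2 N at the knob moves it. The bar is 125 mm long, 16 mm wide, its underside 112 mm above the bench
- keeper_knob (a point): middle of the upright black knob on the bar, 22 mm diameter, 38 mm high (its top 19 mm above this point), 110 mm from the hinge axis and 143 mm above the bench
- keeper_hinge (a point): point on the keeper's upright hinge axis, at the height of the knob's middle
- heat_sink_centre (a point): bystander: middle of a loose finned heat sink 93 x 50 x 26 mm on the bench
- multimeter_centre (a point): bystander: middle of a loose yellow hand multimeter 155 x 78 x 44 mm on the bench
- flux_bottle_centre (a point): bystander: middle of a loose white bottle with red cap, 38 mm diameter, 109 mm high

How it is judged:
By the outcome, as a careful person would: the job done as asked, in the order asked, and still so for the second after the job is handed in, with the robot touching nothing.
It also fails if it takes over 72 s, if anything falls off the work surface, if the arm or the gripper's body presses on something with over 40 N, if the wrist force passes 120 N, or if a joint passes its speed limit or range.

## Working session

There is one attempt and no reset: what is moved stays moved. The work goes in short steps, Python scripts to look and compute and a tool call to move; the robot and the scene stay as the last step left them, time stands still between calls to the robot, and variables do not carry over. Pictures are saved under pics/ and viewed, at most 10 in all, crops included, and the job is handed in when it is done.

Besides the shell and the picture viewer there is one more tool, called after "Emit:" as name([rows], argument=value, ...), one row to a line, values as JSON. servo_tool: Moves the arm, as the interface text tells. Its arguments: {"type":"object","properties":{"deltas":{"type":"array","items":{"type":"array"}},"grip":{"type":"number"}},"required":["deltas"]}

```bash
ls; mkdir -p pics
cat > h.py <<'E'
import numpy as np,cv2
from scipy.spatial.transform import Rotation as R
from workcell import ctrl,get_image,close_job,finder
def pts(p,m):
    d=p["depth"];v,u=np.nonzero(m&(d>0));z=d[v,u];K=p["K"]
    c=np.stack([(u-K[0,2])*z/K[0,0],(v-K[1,2])*z/K[1,1],z],1)
    return c@p["pose"][:3,:3].T+p["pose"][:3,3]
E
python3 - <<'E'
from h import *
o=ctrl.get_obs();print(o,ctrl.grip_point_offset)
for n in("scene","top"):
    p=get_image(n);cv2.imwrite(f"pics/{n}0.png",p["frame"]);print(n,p["pose"].round(2).tolist(),p["K"].tolist())
    for q in("blue_module_centre","red_module_centre","rack","tray","keeper","keeper_knob"):
        for r in finder.silhouettes(q,p)[:2]:
            x=pts(p,r["mask"])
            print(q,round(r["score"],2),np.round(r["rect"],3),len(x),np.median(x,0).round(),np.percentile(x,2,0).round(),np.percentile(x,98,0).round())
E
```

```text
pics
{'t': 0.0, 'qpos': array([-1.32901504e+00,  4.23837247e-01,  1.63072119e+00,  2.67298036e-05,
        1.08860607e+00, -1.89906726e-02]), 'qvel': array([ 0.00095978,  0.00155385, -0.00136417, -0.00027169,  0.00114098,
       -0.00119393]), 'joint_torque': array([ 3.74035744e-04, -5.44615102e+01, -2.73671508e+01,  6.43890048e-02,
        2.26921850e-02, -1.01258158e-04]), 'ee_pos': array([ 161.04026771, -603.29641299,  221.89169917]), 'orientation': array([-3.11337720e+00, -4.08237238e-01,  2.37401285e-04]), 'ft_force': array([ 0.58287305, -0.2760575 , -0.16950032]), 'moment': array([ 0.03451266, -0.05682753,  0.00305655]), 'grasp_force': 0.0, 'width': 87.83912221359338} 18.700000000000003
scene [[-0.75, -0.29, 0.6, -127.68], [-0.67, 0.35, -0.66, 736.73], [-0.01, -0.89, -0.45, 617.93], [0.0, 0.0, 0.0, 1.0]] [[484.14559842757967, 0.0, 317.48201933182287], [0.0, 484.14559842757967, 245.23006504165517], [0.0, 0.0, 1.0]]
blue_module_centre 0.85 [0.575 0.462 0.066 0.084] 808 [ 583. -245.   73.] [ 534. -282.   39.] [ 638. -219.  105.]
red_module_centre 0.89 [0.614 0.446 0.062 0.076] 733
[... 776 characters left out ...]
-1.0, -0.01, -0.03, 25.99], [0.03, -0.15, -0.99, 1028.71], [0.0, 0.0, 0.0, 1.0]] [[455.3221574911074, 0.0, 319.4560156236636], [0.0, 455.3221574911074, 235.51444070257313], [0.0, 0.0, 1.0]]
blue_module_centre 0.78 [0.68  0.472 0.064 0.113] 1441 [ 590. -252.   79.] [ 539. -282.   49.] [ 640. -222.  107.]
red_module_centre 0.87 [0.75  0.494 0.066 0.132] 1556 [ 573. -349.   79.] [ 520. -381.   47.] [ 625. -319.  107.]
tray 0.81 [0.277 0.58  0.13  0.229] 7190 [478. 293.   8.] [372. 226.   2.] [590. 383. 136.]
keeper 0.77 [0.262 0.543 0.039 0.139] 709 [512. 298. 121.] [450. 272.   9.] [573. 336. 163.]
keeper_knob 0.8 [0.261 0.542 0.044 0.143] 705 [505. 296. 121.] [449. 272. 115.] [573. 325. 163.]
```

View pics/scene0.png

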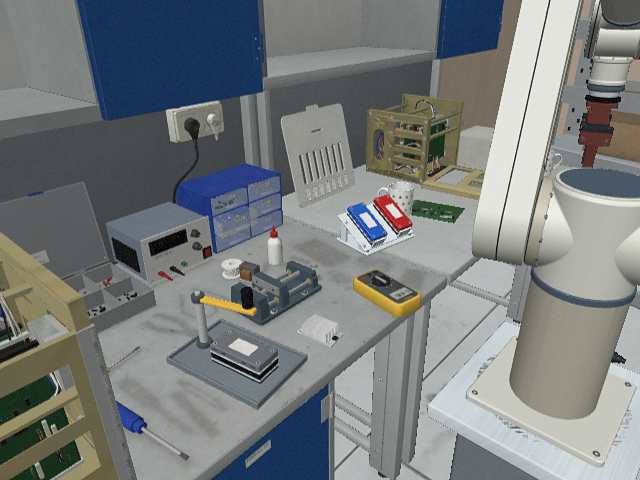

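View pics/top0.png

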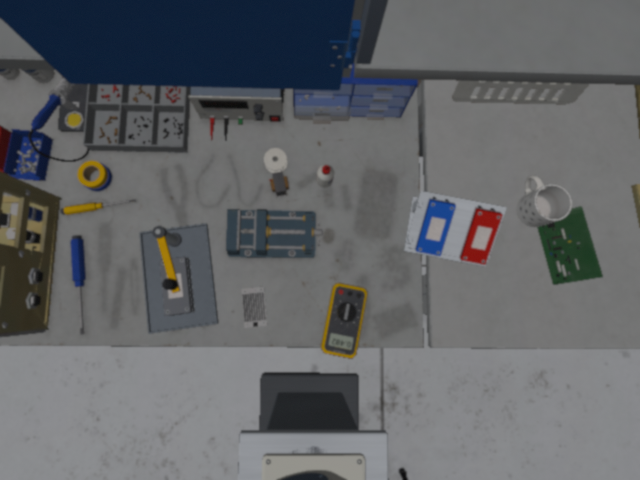

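```bash
cat > m.py <<'E'
from h import *
p=get_image("top")
# keeper: bar points by z
m=finder.silhouettes("keeper",p)[0]["mask"]; x=pts(p,cv2.dilate(m.astype(np.uint8),np.ones((9,9)))>0)
k=x[(x[:,2]>150)&(x[:,2]<170)];print("knob top",k.mean(0).round(1),len(k))
b=x[(x[:,2]>108)&(x[:,2]<132)];c=b[:,:2].mean(0);w,V=np.linalg.eigh(np.cov(b[:,:2].T));a=V[:,1]
s=(b[:,:2]-c)@a;print("bar",c.round(1),a.round(4),np.percentile(s,[1,99]).round(1),(c+a*s.min()).round(),(c+a*s.max()).round(),"z",np.median(b[:,2]))
# tray rect
m=finder.silhouettes("tray",p)[0]["mask"];x=pts(p,m)
print("tray",cv2.minAreaRect(x[x[:,2]<25][:,:2].astype(np.float32)))
pl=x[(x[:,2]>26)&(x[:,2]<72)]
if len(pl)>30:
    zs=np.round(pl[:,2]);h,e=np.histogram(pl[:,2],bins=range(26,74,2));print("pilez",list(zip(e,h)))
    t=pl[np.abs(pl[:,2]-e[h.argmax()]-1)<4];print("pile",cv2.minAreaRect(t[:,:2].astype(np.float32)),t.mean(0))
for q in("blue_module_centre","red_module_centre"):
    m=finder.silhouettes(q,p)[0]["mask"];x=pts(p,cv2.erode(m.astype(np.uint8),np.ones((3,3)))>0)
    for _ in range(3):
        c=x.mean(0);U,S,Vt=np.linalg.svd(x-c,full_matrices=False);n=Vt[2]*np.sign(Vt[2][2]);x=x[np.abs((x-c)@n)<4]
    xy=((x-c)@Vt[:2].T).astype(np.float32);r=cv2.minAreaRect(xy);cc=c+np.array(r[0])@Vt[:2]
    print(q,"n",n.round(3),"tilt",np.degrees(np.arccos(n[2])).round(1),"az",np.degrees(np.arctan2(-n[1],-n[0])).round(2),"long",Vt[0].round(3),r[1],"centre top",cc.round(1),"centre",(cc-9*n).round(1))
E
python3 m.py
```

```text
knob top [460.3 280.4 160.8] 121
bar [521.1 300.8] [-0.9449 -0.3273] [-56.4  77.7] [576. 320.] [447. 275.] z 120.27836418457139
tray ((485.6453857421875, 307.3650207519531), (239.28131103515625, 157.70436096191406), 9.095928192138672)
pilez [(np.int64(26), np.int64(21)), (np.int64(28), np.int64(26)), (np.int64(30), np.int64(14)), (np.int64(32), np.int64(13)), (np.int64(34), np.int64(11)), (np.int64(36), np.int64(13)), (np.int64(38), np.int64(27)), (np.int64(40), np.int64(101)), (np.int64(42), np.int64(360)), (np.int64(44), np.int64(449)), (np.int64(46), np.int64(190)), (np.int64(48), np.int64(18)), (np.int64(50), np.int64(4)), (np.int64(52), np.int64(2)), (np.int64(54), np.int64(2)), (np.int64(56), np.int64(3)), (np.int64(58), np.int64(2)), (np.int64(60), np.int64(4)), (np.int64(62), np.int64(1)), (np.int64(64), np.int64(4)), (np.int64(66), np.int64(1)), (np.int64(68), np.int64(0)), (np.int64(70), np.int64(3))]
pile ((484.9680480957031, 304.19512939453125), (167.54342651367188, 56.23464584350586), 8.537699699401855) [455.13204443 296.74407467  44.47152974]
blue_module_centre n [-0.492  0.09   0.866] tilt 30.0 az -10.39 long [-0.854  0.143 -0.501] (116.72718811035156, 53.68521499633789) centre top [ 588.  -252.4   78.5] centre [ 592.5 -253.3   70.7]
red_module_centre n [-0.49   0.102  0.866] tilt 30.0 az -11.77 long [-0.853  0.148 -0.5  ] (118.08294677734375, 54.91305923461914) centre top [ 569.7 -350.7   78.4] centre [ 574.1 -351.7   70.7]
```

The scene shows the tray with the pile (scene px 240,355) under the partly turned keeper (knob 247,298). The rack has blue on the left (363,224) and red on the right (393,210). The top view agrees with the networks' finds: blue 435,226, red 480,236, knob 170,284. The keeper has already been swung out about 0.17 rad, and the pile top is at about z = 45.

```bash
cat >> h.py <<'E'
def down(yaw): # tool x at yaw, z down
    c,s=np.cos(yaw),np.sin(yaw);return np.array([[c,s,0],[s,-c,0],[0,0,-1.]])
def plan(wps,p0=None,R0=None,r=1):
    """wps: (pos,R,step mm/row). prints calls"""
    o=ctrl.get_obs();p=np.array(o["ee_pos"] if p0 is None else p0,float);Q=R.from_rotvec(o["orientation"]).as_matrix() if R0 is None else R0
    rows=[]
    for P,T,st in wps:
        P=np.array(P,float);rv=R.from_matrix(Q.T@T).as_rotvec()
        n=int(max(1,np.ceil(np.linalg.norm(P-p)/st),np.ceil(np.degrees(np.linalg.norm(rv))/6.5)))
        rows+=[(p+(P-p)*i/n,Q@R.from_rotvec(rv*i/n).as_matrix()) for i in range(1,n+1)];p,Q=P,T
    o=ctrl.get_obs();p=np.array(o["ee_pos"] if p0 is None else p0,float);Q=R.from_rotvec(o["orientation"]).as_matrix() if R0 is None else R0
    for i in range(0,len(rows),5):
        out=[]
        for a,b in rows[i:i+5]:
            out.append([[round(float(v),r)+0. for v in Q.T@(a-p)],[round(float(v),3)+0. for v in R.from_matrix(Q.T@b).as_rotvec()]])
        print(str(out).replace(" ",""));a,b=rows[min(i+4,len(rows)-1)]
        p=p+Q@np.array(out[-1][0]);Q=Q@R.from_rotvec(out[-1][1]).as_matrix()
E
python3 - <<'E'
from h import *
D=down(np.radians(19));plan([((500,-150,235),D,40),((440,273,235),D,40)],r=0)
E
```

```text
[[[30.0,-23.0,-1.0],[0.0,0.0,-0.005]],[[59.0,-47.0,-2.0],[0.0,0.0,-0.009]],[[89.0,-70.0,-2.0],[0.0,0.0,-0.014]],[[119.0,-94.0,-3.0],[0.0,0.0,-0.019]],[[148.0,-117.0,-4.0],[0.0,0.0,-0.024]]]
[[[30.0,-23.0,-1.0],[0.0,0.0,-0.004]],[[61.0,-45.0,-2.0],[0.0,0.0,-0.009]],[[91.0,-68.0,-3.0],[0.0,0.0,-0.014]],[[121.0,-91.0,-3.0],[0.0,0.0,-0.019]],[[151.0,-114.0,-4.0],[0.0,0.0,-0.023]]]
[[[31.0,-22.0,-1.0],[0.0,0.0,-0.005]],[[61.0,-44.0,-2.0],[0.0,0.0,-0.01]],[[92.0,-65.0,-3.0],[0.0,0.0,-0.014]],[[123.0,-87.0,-4.0],[0.0,0.0,-0.019]],[[154.0,-109.0,-4.0],[0.0,0.0,-0.024]]]
[[[7.0,-39.0,0.0],[0.0,0.0,0.0]],[[14.0,-77.0,0.0],[0.0,0.0,0.0]],[[22.0,-115.0,0.0],[0.0,0.0,0.0]],[[29.0,-153.0,0.0],[0.0,0.0,0.0]],[[36.0,-191.0,0.0],[0.0,0.0,0.0]]]
[[[8.0,-38.0,0.0],[0.0,0.0,0.0]],[[15.0,-76.0,0.0],[0.0,0.0,0.0]],[[22.0,-115.0,0.0],[0.0,0.0,0.0]],[[30.0,-153.0,0.0],[0.0,0.0,0.0]],[[37.0,-191.0,0.0],[0.0,0.0,0.0]]]
[[[8.0,-38.0,0.0],[0.0,0.0,0.0]]]
```

Emit:
servo_tool([
  [[30, -23, -1], [0, 0, -0.005]],
  [[59, -47, -2], [0, 0, -0.009]],
  [[89, -70, -2], [0, 0, -0.014]],
  [[119, -94, -3], [0, 0, -0.019]],
  [[148, -117, -4], [0, 0, -0.024]],
])

```text
t: 1.37
ee_pos: [274.7, -451.1, 226.7]
orientation: [3.11, 0.445, 0.0]
ft_force: [0.8, -0.2, 0.3]
width: 87.7
grasp_force: 0.0
```

Emit:
servo_tool([
  [[30, -23, -1], [0, 0, -0.005]],
  [[60, -46, -2], [0, 0, -0.009]],
  [[91, -68, -3], [0, 0, -0.014]],
  [[121, -91, -3], [0, 0, -0.019]],
  [[151, -114, -4], [0, 0, -0.024]],
])

```text
t: 1.78
ee_pos: [387.7, -299.2, 230.9]
orientation: [3.104, 0.483, 0.0]
ft_force: [0.8, -0.6, -1.1]
width: 87.3
grasp_force: 0.0
```

Emit:
servo_tool([
  [[31, -22, -1], [0, 0, -0.005]],
  [[61, -44, -2], [0, 0, -0.009]],
  [[92, -65, -3], [0, 0, -0.014]],
  [[123, -87, -4], [0, 0, -0.019]],
  [[154, -109, -4], [0, 0, -0.024]],
])

```text
t: 2.2
ee_pos: [501.5, -148.5, 235.1]
orientation: [3.098, 0.521, 0.001]
ft_force: [0.9, -0.8, 0.5]
width: 87.8
grasp_force: 0.0
```

Emit:
servo_tool([
  [[7, -38, 0], [0, 0, 0]],
  [[14, -77, 0], [0, 0, 0]],
  [[22, -115, 0], [0, 0, 0]],
  [[29, -153, 0], [0, 0, 0]],
  [[36, -191, 0], [0, 0, 0]],
])

```text
t: 2.62
ee_pos: [471.6, 43.9, 234.9]
orientation: [3.098, 0.52, 0.001]
ft_force: [0.7, 0.2, 0.7]
width: 87.9
grasp_force: 0.0
```

Emit:
servo_tool([
  [[7, -38, 0], [0, 0, 0]],
  [[14, -77, 0], [0, 0, 0]],
  [[22, -115, 0], [0, 0, 0]],
  [[29, -153, 0], [0, 0, 0]],
  [[37, -191, 0], [0, 0, 0]],
])

```text
t: 3.03
ee_pos: [444.0, 236.6, 235.0]
orientation: [-3.098, -0.521, -0.001]
ft_force: [0.7, -0.3, -0.3]
width: 88.0
grasp_force: 0.0
```

Emit:
servo_tool([
  [[8, -38, 0], [0, 0, 0]],
  [[8, -38, 0], [0, 0, 0]],
  [[8, -38, 0], [0, 0, 0]],
])

```text
t: 3.28
ee_pos: [439.3, 275.0, 234.6]
orientation: [3.097, 0.526, 0.0]
ft_force: [1.0, -0.5, 0.7]
width: 87.8
grasp_force: 0.0
```

Run:
```python
from h import *
o=ctrl.get_obs();print(o["t"],o["ee_pos"],R.from_rotvec(o["orientation"]).as_matrix().round(3).tolist(),o["qpos"].round(2))
p=get_image("wrist");cv2.imwrite("pics/w1.png",p["frame"]);print(p["pose"].round(3).tolist(),p["K"][0,0])
x=pts(p,np.ones((480,640),bool))
k=x[(x[:,2]>152)&(x[:,2]<168)&(abs(x[:,0]-460)<60)&(abs(x[:,1]-280)<60)];print("knob",len(k),k.min(0) if len(k) else 0,k.max(0)if len(k) else 0,np.median(k,0))
b=x[(x[:,2]>112)&(x[:,2]<128)&(abs(x[:,0]-510)<100)&(abs(x[:,1]-300)<60)];print(len(b),b.min(0),b.max(0),cv2.minAreaRect(b[:,:2].astype(np.float32)))
t=x[(x[:,2]>38)&(x[:,2]<52)&(abs(x[:,0]-460)<100)&(abs(x[:,1]-300)<60)];print(len(t),np.median(t,0),cv2.minAreaRect(t[:,:2].astype(np.float32)))
```

```text
3.2833 [439.33042465 274.95973184 234.61361394] [[0.944, 0.33, 0.0], [0.33, -0.944, -0.0], [0.0, 0.0, -1.0]] [ 0.54  0.25  1.85 -0.    1.04  1.77]
[[0.329, -0.907, -0.261, 510.599], [-0.944, -0.317, -0.091, 301.597], [-0.001, 0.276, -0.961, 396.213], [0.0, 0.0, 0.0, 1.0]] 418.27654001953994
knob 1099 [448.05793953 272.6940278  152.20502629] [469.36415707 293.94887435 163.50788732] [459.78316066 283.66879569 161.19874569]
5211 [461.24579198 278.11730025 112.23073618] [575.25559667 330.74876924 127.99964914] ((519.6226196289062, 302.95294189453125), (116.2609634399414, 24.99785614013672), 19.516128540039062)
6391 [457.00807294 311.45210227  43.83720953] ((458.973876953125, 302.3255920410156), (119.66960144042969, 55.8043327331543), 8.591594696044922)
```

View pics/w1.png

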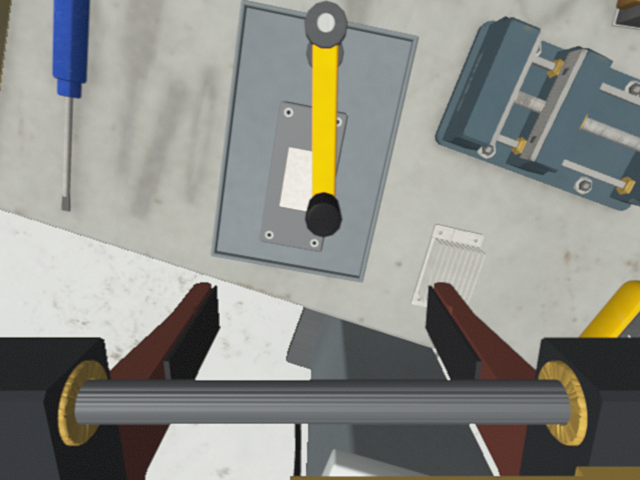

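Wrist view: the knob is at px 323,215, the bar runs up to the post at 325,25, and the pile with its white patch is at about 305,180. Measured values are pile centre (459, 302) with yaw 8.6°, and hinge about (563, 318).

Run:
```python
from h import *
H=np.array([562.8,318]);f=lambda d,z:((*(H-110*np.array([np.cos(np.radians(d)),np.sin(np.radians(d))])),z),down(np.radians(d)),30)
plan([((459.5,283,235),down(np.radians(18.7)),30),((459.5,283,133),down(np.radians(18.7)),30)],r=0);print()
s=f(18.7,133)
plan([f(d,133) for d in np.linspace(18.7,101,16)[1:]],p0=s[0],R0=s[1])
```

```text
[[[22.0,-2.0,-1.0],[0.0,0.001,0.008]],[[22.0,-2.0,25.0],[0.0,0.001,0.008]],[[22.0,-2.0,50.0],[0.0,0.001,0.008]],[[22.0,-2.0,76.0],[0.0,0.001,0.008]],[[22.0,-2.0,101.0],[0.0,0.001,0.008]]]

[[[0.5,10.5,0.0],[0.0,0.0,-0.096]],[[2.0,20.9,0.0],[0.0,0.0,-0.192]],[[4.5,31.2,0.0],[0.0,0.0,-0.287]],[[8.0,41.1,0.0],[0.0,0.0,-0.383]],[[12.4,50.7,0.0],[0.0,0.0,-0.479]]]
[[[0.5,10.5,0.0],[0.0,0.0,-0.096]],[[2.0,20.9,0.0],[0.0,0.0,-0.191]],[[4.5,31.1,0.0],[0.0,0.0,-0.287]],[[7.9,41.1,0.0],[0.0,0.0,-0.383]],[[12.3,50.6,0.0],[0.0,0.0,-0.479]]]
[[[0.5,10.6,0.0],[0.0,0.0,-0.095]],[[2.0,21.0,0.0],[0.0,0.0,-0.191]],[[4.5,31.2,0.0],[0.0,0.0,-0.287]],[[8.0,41.2,0.0],[0.0,0.0,-0.383]],[[12.4,50.7,0.0],[0.0,0.0,-0.478]]]
```

Emit:
servo_tool([
  [[22, -2, 0], [0, 0, 0.008]],
  [[22, -2, 25], [0, 0, 0.008]],
  [[22, -2, 50], [0, 0, 0.008]],
  [[22, -2, 76], [0, 0, 0.008]],
  [[22, -2, 101], [0, 0, 0.008]],
])

```text
t: 3.75
ee_pos: [460.4, 280.5, 132.8]
orientation: [3.101, 0.504, 0.0]
ft_force: [-0.4, -0.2, -0.9]
width: 87.7
grasp_force: 0.0
```

Emit:
servo_tool([
  [[0, 0, 0], [0, 0, 0]],
  [[0, 0, 0], [0, 0, 0]],
  [[0, 0, 0], [0, 0, 0]],
  [[0, 0, 0], [0, 0, 0]],
  [[0, 0, 0], [0, 0, 0]],
], grip=0.32)

```text
t: 4.17
ee_pos: [461.0, 282.6, 135.3]
orientation: [-3.099, -0.507, -0.004]
ft_force: [0.1, -0.4, 0.4]
width: 57.5
grasp_force: 0.0
```

Emit:
servo_tool([
  [[0, 0, 0], [0, 0, 0]],
  [[0, 0, 0], [0, 0, 0]],
  [[0, 0, 0], [0, 0, 0]],
  [[0, 0, 0], [0, 0, 0]],
  [[0, 0, 0], [0, 0, 0]],
])

```text
t: 4.58
ee_pos: [459.9, 282.4, 133.8]
orientation: [-3.1, -0.508, -0.0]
ft_force: [-0.6, 0.4, 0.3]
width: 30.4
grasp_force: 0.0
```

Emit:
servo_tool([
  [[0.5, 10.5, 0], [0, 0, -0.096]],
  [[2, 21, 0], [0, 0, -0.192]],
  [[4.5, 31, 0], [0, 0, -0.287]],
  [[8, 41, 0], [0, 0, -0.383]],
  [[12.4, 50.7, 0], [0, 0, -0.479]],
])

```text
t: 5.0
ee_pos: [487.9, 238.1, 133.7]
orientation: [-2.888, -1.236, 0.0]
ft_force: [-1.0, 1.3, 0.5]
width: 29.7
grasp_force: 0.9
```

Emit:
servo_tool([
  [[0.5, 10.5, 0], [0, 0, -0.096]],
  [[2, 21, 0], [0, 0, -0.192]],
  [[4.5, 31, 0], [0, 0, -0.287]],
  [[8, 41, 0], [0, 0, -0.383]],
  [[12.4, 50.7, 0], [0, 0, -0.479]],
])

```text
t: 5.42
ee_pos: [532.8, 211.8, 133.6]
orientation: [-2.512, -1.885, 0.001]
ft_force: [-0.9, 1.9, 0.3]
width: 29.9
grasp_force: 0.9
```

Emit:
servo_tool([
  [[0.5, 10.5, 0], [0, 0, -0.096]],
  [[2, 21, 0], [0, 0, -0.192]],
  [[4.5, 31, 0], [0, 0, -0.287]],
  [[8, 41, 0], [0, 0, -0.383]],
  [[12.4, 50.7, 0], [0, 0, -0.479]],
])

```text
t: 5.83
ee_pos: [584.9, 209.3, 133.4]
orientation: [-1.993, -2.427, 0.002]
ft_force: [-2.7, 1.7, -0.2]
width: 29.6
grasp_force: 0.9
```

Emit:
servo_tool([
  [[0, 0, 0], [0, 0, 0]],
  [[0, 0, 0], [0, 0, 0]],
  [[0, 0, 0], [0, 0, 0]],
], grip=0.1)

```text
t: 6.08
ee_pos: [584.5, 209.4, 133.4]
orientation: [-2.002, -2.42, 0.001]
ft_force: [-0.2, -0.1, -0.1]
width: 39.4
grasp_force: 0.0
```

Emit:
servo_tool([
  [[0, 0, -30], [0, 0, 0]],
  [[0, 0, -60], [0, 0, 0]],
  [[0, 0, -90], [0, 0, 0]],
  [[0, 0, -100], [0, 0, 0]],
  [[0, 0, -100], [0, 0, 0]],
], grip=-1)

```text
t: 6.5
ee_pos: [586.3, 210.0, 236.8]
orientation: [1.999, 2.42, 0.007]
ft_force: [0.6, -0.1, 0.4]
width: 69.3
grasp_force: 0.0
```

```bash
cat > look.py <<'E'
from h import *
import sys
p=get_image("top");cv2.imwrite(f"pics/{sys.argv[1]}.png",p["frame"][60:400,110:540])
x=pts(p,np.ones((480,640),bool))
H=np.array([562.8,318])
b=x[(x[:,2]>110)&(x[:,2]<130)&(np.hypot(*(x[:,:2]-H).T)<140)&(np.hypot(*(x[:,:2]-H).T)>25)];c=np.median(b,0);print("bar",len(b),c,"keeper deg",np.degrees(np.arctan2(H[1]-c[1],H[0]-c[0]))-8.6)
t=x[(x[:,2]>37)&(x[:,2]<110)&(abs(x[:,0]-459)<70)&(abs(x[:,1]-302)<45)];print("pile",len(t),t.mean(0),np.percentile(t[:,2],[10,50,90]),cv2.minAreaRect(t[:,:2].astype(np.float32)))
E
python3 look.py t1
python3 - <<'E'
from h import *
o=ctrl.get_obs();print(o["t"],o["ee_pos"],o["qpos"].round(2))
yaw=np.radians(-10);n=np.array([-.5*np.cos(yaw),-.5*np.sin(yaw),.866]);z=-n;y=np.array([np.sin(yaw),-np.cos(yaw),0]);x=np.cross(y,z);G=np.stack([x,y,z],1)
c=np.array([591.5,-253,70.7]);print(G.round(3).tolist())
tip=c-4*n
plan([((560,-0,300),down(np.radians(40)),38),(tip+130*n,G,38)])
E
```

```text
bar 33 [584.16102824 196.39189007 119.21751224] keeper deg 91.36263477022672
6.55 [585.21261885 209.63642232 234.47121295] [0.32 0.4  1.63 0.   1.11 0.13]
[[0.853, -0.174, 0.492], [-0.15, -0.985, -0.087], [0.5, 0.0, -0.866]]
[[[-20.1,-6.4,-6.6],[0.0,0.0,0.106]],[[-40.2,-12.8,-13.1],[0.0,0.0,0.213]],[[-60.3,-19.3,-19.7],[0.001,0.0,0.319]],[[-80.4,-25.7,-26.3],[0.001,-0.001,0.425]],[[-100.5,-32.1,-32.9],[0.001,-0.001,0.531]]]
[[[-20.6,4.7,-6.5],[0.0,0.0,0.107]],[[-41.2,9.3,-13.1],[0.0,0.0,0.213]],[[-61.8,13.9,-19.6],[0.001,0.0,0.319]],[[-82.4,18.6,-26.2],[0.001,0.0,0.425]],[[-103.0,23.2,-32.7],[0.001,0.0,0.532]]]
[[[-19.9,18.5,13.3],[-0.026,0.054,0.094]],[[-39.8,36.9,26.7],[-0.051,0.108,0.189]],[[-59.7,55.3,40.0],[-0.076,0.163,0.284]],[[-79.6,73.7,53.4],[-0.102,0.217,0.378]],[[-99.5,92.2,66.7],[-0.127,0.272,0.473]]]
[[[-12.9,24.7,11.6],[-0.026,0.054,0.095]],[[-25.7,49.5,23.2],[-0.051,0.109,0.189]],[[-38.6,74.2,34.7],[-0.076,0.163,0.284]],[[-51.5,99.0,46.3],[-0.102,0.217,0.379]]]look.py:7: RuntimeWarning: Mean of empty slice.
  t=x[(x[:,2]>37)&(x[:,2]<110)&(abs(x[:,0]-459)<70)&(abs(x[:,1]-302)<45)];print("pile",len(t),t.mean(0),np.percentile(t[:,2],[10,50,90]),cv2.minAreaRect(t[:,:2].astype(np.float32)))
  ret = um.true_divide(
Traceback (most recent call last):
  File "look.py", line 7, in <module>
    t=x[(x[:,2]>37)&(x[:,2]<110)&(abs(x[:,0]-459)<70)&(abs(x[:,1]-302)<45)];print("pile",len(t),t.mean(0),np.percentile(t[:,2],[10,50,90]),cv2.minAreaRect(t[:,:2].astype(np.float32)))
                                                                                                          ~~~~~~~~~~~~~^^^^^^^^^^^^^^^^^^^
IndexError: index -1 is out of bounds for axis 0 with size 0
```

Emit:
servo_tool([
  [[-20, -6, -7], [0, 0, 0.106]],
  [[-40, -13, -13], [0, 0, 0.212]],
  [[-60, -19, -20], [0, 0, 0.319]],
  [[-80, -26, -26], [0, 0, 0.425]],
  [[-100, -32, -33], [0, 0, 0.531]],
])

```text
t: 6.97
ee_pos: [570.8, 104.2, 264.1]
orientation: [-2.569, -1.805, 0.006]
ft_force: [-0.2, -0.0, -0.5]
width: 87.6
grasp_force: 0.0
```

Emit:
servo_tool([
  [[-20, 5, -7], [0, 0, 0.106]],
  [[-41, 9, -13], [0, 0, 0.212]],
  [[-62, 14, -20], [0, 0, 0.319]],
  [[-82, 19, -26], [0, 0, 0.425]],
  [[-103, 23, -33], [0, 0, 0.532]],
])

```text
t: 7.38
ee_pos: [558.5, -0.4, 297.2]
orientation: [-2.954, -1.066, 0.006]
ft_force: [-0.1, 0.5, 0.2]
width: 88.0
grasp_force: 0.0
```

Emit:
servo_tool([
  [[-20, 18, 13], [-0.026, 0.054, 0.094]],
  [[-40, 37, 27], [-0.051, 0.108, 0.189]],
  [[-60, 55, 40], [-0.076, 0.163, 0.284]],
  [[-80, 74, 53], [-0.102, 0.217, 0.378]],
  [[-99.5, 92, 67], [-0.127, 0.272, 0.473]],
])

```text
t: 7.8
ee_pos: [541.3, -135.1, 230.2]
orientation: [3.064, 0.332, 0.46]
ft_force: [0.5, 1.2, 0.3]
width: 88.0
grasp_force: 0.0
```

Emit:
servo_tool([
  [[-13, 25, 12], [-0.026, 0.054, 0.095]],
  [[-26, 49, 23], [-0.051, 0.109, 0.189]],
  [[-39, 74, 35], [-0.076, 0.163, 0.284]],
  [[-51.5, 99, 46], [-0.102, 0.217, 0.379]],
  [[-51.5, 99, 46], [-0.102, 0.217, 0.379]],
])

```text
t: 8.22
ee_pos: [524.8, -242.7, 174.2]
orientation: [2.983, -0.279, 0.79]
ft_force: [0.1, 0.8, 0.5]
width: 87.4
grasp_force: 0.0
```

```bash
cat > wm.py <<'E'
from h import *
import sys
def module(q,save):
    p=get_image("wrist");cv2.imwrite(f"pics/{save}.png",p["frame"])
    s=finder.silhouettes(q,p)[0];x=pts(p,s["mask"]);print(q,s["score"],len(x))
    n=np.array([-.492,.087,.866])
    h=x@n;hm=np.percentile(h,70);x=x[np.abs(h-hm)<4]
    for _ in range(3):
        c=x.mean(0);U,S,Vt=np.linalg.svd(x-c,full_matrices=False);n=Vt[2]*np.sign(Vt[2][2]);x=x[np.abs((x-c)@n)<2.5]
    r=cv2.minAreaRect(((x-c)@Vt[:2].T).astype(np.float32));cc=c+np.array(r[0])@Vt[:2]
    a=cv2.boxPoints(r)@Vt[:2]+c;e=[a[1]-a[0],a[2]-a[1]];L=max(e,key=np.linalg.norm);L=L/np.linalg.norm(L)*np.sign(L[0])
    y=-np.cross(n,L);G=np.stack([np.cross(y,-n),y,-n],1)
    print("n",n.round(3),"yaw",np.degrees(np.arctan2(L[1],L[0])).round(2),np.degrees(np.arctan2(-n[1],-n[0])).round(2),r[1],"centre",(cc-9*n).round(1))
    return cc-9*n,n,G
E
python3 - <<'E'
from wm import *
o=ctrl.get_obs();print(o["t"],o["ee_pos"],o["qpos"].round(2));print(R.from_rotvec(o["orientation"]).as_matrix().round(3).tolist())
c,n,G=module("blue_module_centre","w2")
plan([(c-4*n,G,25)])
E
```

```text
8.2167 [ 524.78908114 -242.72339597  174.15910168] [-0.55  0.29  2.11  0.62  0.31  0.65]
[[0.854, -0.184, 0.487], [-0.162, -0.983, -0.088], [0.495, -0.004, -0.869]]
blue_module_centre 0.88 13676
n [-0.491  0.09   0.866] yaw -10.39 -10.35 (55.618064880371094, 119.39022827148438) centre [ 588.5 -253.1   69.2]
[[[0.2,0.2,21.4],[-0.001,0.001,0.001]],[[0.4,0.3,42.8],[-0.001,0.002,0.002]],[[0.6,0.5,64.2],[-0.002,0.003,0.002]],[[0.8,0.7,85.6],[-0.002,0.004,0.003]],[[1.0,0.9,107.0],[-0.003,0.005,0.004]]]
[[[0.1,0.1,21.4],[-0.001,0.001,0.001]]]
```

View pics/w2.png

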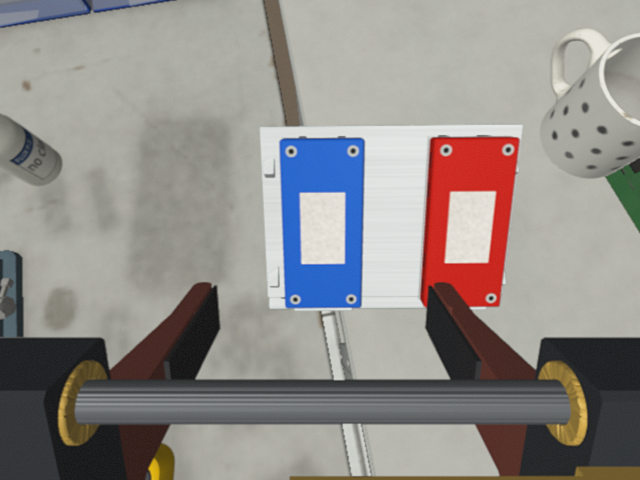

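Wrist view: blue is centred at px 322,222 and red at 470,222, both free in the rack, and the fingers are aligned with blue. Next I grasp blue.

Emit:
servo_tool([
  [[0, 0, 24], [0, 0, 0]],
  [[0.5, 0.5, 48], [0, 0.002, 0.002]],
  [[0.5, 0.5, 72], [-0.001, 0.003, 0.003]],
  [[1, 1, 96], [-0.002, 0.005, 0.004]],
  [[1, 1, 116], [-0.003, 0.005, 0.004]],
])

```text
t: 8.73
ee_pos: [588.4, -251.4, 78.3]
orientation: [2.977, -0.261, 0.803]
ft_force: [-0.8, 0.4, 0.3]
width: 87.8
grasp_force: 0.0
```

Emit:
servo_tool([
  [[0, 0, 6], [0, 0, 0]],
  [[0, 0, 12], [0, 0, 0]],
  [[0, 0, 12], [0, 0, 0]],
])

```text
t: 8.98
ee_pos: [593.9, -252.1, 68.0]
orientation: [2.978, -0.261, 0.803]
ft_force: [-0.5, 0.1, -0.5]
width: 87.5
grasp_force: 0.0
```

Emit:
servo_tool([
  [[0, 0, 0], [0, 0, 0]],
  [[0, 0, 0], [0, 0, 0]],
  [[0, 0, 0], [0, 0, 0]],
  [[0, 0, 0], [0, 0, 0]],
  [[0, 0, 0], [0, 0, 0]],
], grip=1)

```text
t: 9.4
ee_pos: [593.3, -254.0, 69.9]
orientation: [2.975, -0.266, 0.805]
ft_force: [-0.3, -0.5, 0.5]
width: 58.1
grasp_force: 0.4
```

Emit:
servo_tool([
  [[0, 0, 0], [0, 0, 0]],
  [[0, 0, 0], [0, 0, 0]],
  [[0, 0, 0], [0, 0, 0]],
])

```text
t: 9.65
ee_pos: [593.2, -254.1, 69.8]
orientation: [2.975, -0.267, 0.805]
ft_force: [-4.1, -0.3, 5.6]
width: 55.5
grasp_force: 30.0
```

Run:
```python
from h import *
o=ctrl.get_obs();print(o["t"],o["ee_pos"],o["qpos"].round(2),o["grasp_force"],o["width"]);M=R.from_rotvec(o["orientation"]).as_matrix();print(M.round(3).tolist())
c=np.array([589.5,-253.1,69.5]);print("c in tool",M.T@(c-o["ee_pos"]))
```

```text
9.65 [ 593.16718873 -254.11629015   69.78620697] [-0.5   0.56  2.02  1.23  0.17  0.07] 29.982635378837585 55.47427558947529
[[0.85, -0.178, 0.496], [-0.153, -0.984, -0.091], [0.505, 0.002, -0.863]]
c in tool [-3.41605706 -0.34704135 -1.66527768]
```

Emit:
servo_tool([
  [[0, 0, -5], [0, 0, 0]],
  [[0, 0, -15], [0, 0, 0]],
  [[0, 0, -30], [0, 0, 0]],
  [[0, 0, -45], [0, 0, 0]],
  [[0, 0, -60], [0, 0, 0]],
])

```text
t: 10.07
ee_pos: [562.4, -247.9, 120.7]
orientation: [2.977, -0.267, 0.802]
ft_force: [0.3, 0.0, -1.8]
width: 55.5
grasp_force: 30.0
```

Emit:
servo_tool([
  [[0, 0, -20], [0, 0, 0]],
  [[0, 0, -40], [0, 0, 0]],
  [[0, 0, -60], [0, 0, 0]],
  [[0, 0, -60], [0, 0, 0]],
])

```text
t: 10.4
ee_pos: [533.0, -243.0, 175.1]
orientation: [2.974, -0.266, 0.807]
ft_force: [1.4, 0.0, -3.6]
width: 55.9
grasp_force: 30.0
```

Run:
```python
from wm import *
o=ctrl.get_obs();print(o["t"],o["ee_pos"],o["qpos"].round(2),o["ft_force"],o["width"]);M=R.from_rotvec(o["orientation"]).as_matrix()
c,n,G=module("blue_module_centre","w3")
print("c in tool",M.T@(c-o["ee_pos"]),"rot",R.from_matrix(M.T@G).as_rotvec())
T=down(np.radians(8.6))
plan([((560,-80,240),down(np.radians(0)),25),((470,200,230),T,25),((459,302.3,110),T,25)])
```

```text
10.4 [ 532.98126795 -243.00039709  175.07300008] [-0.54  0.29  2.1   0.64  0.3   0.63] [ 1.38870606  0.02068507 -3.59302541] 55.923488617232614
blue_module_centre 0.82 32680
n [-0.492  0.09   0.866] yaw -9.7 -10.31 (120.3848648071289, 55.766361236572266) centre [ 527.9 -240.6  174.1]
c in tool [-5.19270482 -1.45150636 -1.92528351] rot [ 0.00129069 -0.00613704 -0.00735506]
[[[3.9,-20.6,-7.4],[0.006,-0.066,-0.022]],[[7.8,-41.3,-14.9],[0.012,-0.132,-0.044]],[[11.7,-61.9,-22.3],[0.018,-0.198,-0.065]],[[15.6,-82.5,-29.8],[0.024,-0.264,-0.087]],[[19.5,-103.1,-37.2],[0.03,-0.33,-0.109]]]
[[[3.6,-20.5,-8.1],[0.006,-0.065,-0.022]],[[7.1,-40.9,-16.1],[0.013,-0.131,-0.044]],[[10.7,-61.4,-24.2],[0.019,-0.197,-0.066]],[[1.7,-84.2,-25.4],[0.02,-0.197,-0.078]],[[-7.2,-107.0,-26.7],[0.021,-0.197,-0.09]]]
[[[-7.0,-23.5,0.9],[0.0,0.0,-0.013]],[[-13.9,-47.0,1.7],[0.0,0.0,-0.025]],[[-20.8,-70.5,2.5],[0.0,0.0,-0.038]],[[-27.7,-94.0,3.4],[0.0,0.0,-0.051]],[[-34.7,-117.5,4.2],[0.0,0.0,-0.063]]]
[[[-5.4,-23.9,0.8],[0.0,0.0,-0.013]],[[-10.8,-47.8,1.7],[0.0,0.0,-0.025]],[[-16.2,-71.7,2.5],[0.0,0.0,-0.038]],[[-21.7,-95.6,3.3],[0.0,0.0,-0.05]],[[-27.1,-119.5,4.2],[0.0,0.0,-0.063]]]
[[[0.6,-14.7,17.1],[0.0,0.0,0.0]],[[1.3,-29.4,34.3],[0.0,0.0,0.0]],[[1.9,-44.1,51.4],[0.0,0.0,0.0]],[[2.5,-58.8,68.5],[0.0,0.0,0.0]],[[3.2,-73.4,85.7],[0.0,0.0,0.0]]]
[[[0.6,-14.7,17.1],[0.0,0.0,0.0]],[[1.3,-29.4,34.3],[0.0,0.0,0.0]]]
```

View pics/w3.png

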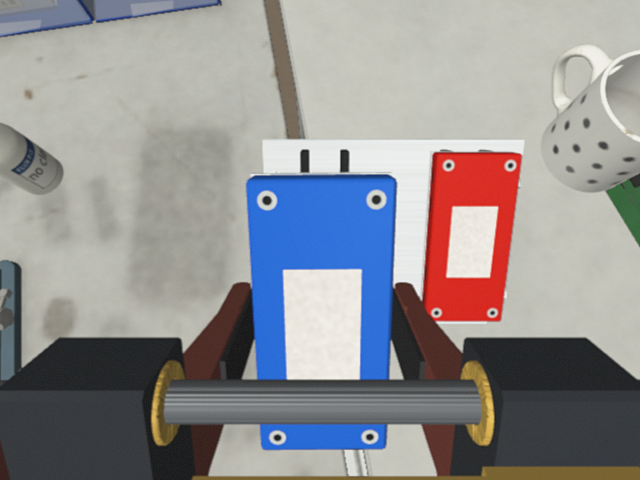

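Wrist view: blue is held squarely and level in the fingers (centre px 322,312), about 5 mm back along tool x. Red is still in its bay.

Emit:
servo_tool([
  [[4, -21, -7], [0.006, -0.066, -0.022]],
  [[8, -41, -15], [0.012, -0.132, -0.044]],
  [[12, -62, -22], [0.018, -0.198, -0.065]],
  [[15.5, -82, -30], [0.024, -0.264, -0.087]],
  [[19.5, -103, -37], [0.03, -0.33, -0.109]],
])

```text
t: 10.92
ee_pos: [550.7, -140.0, 214.2]
orientation: [3.108, -0.1, 0.3]
ft_force: [1.2, 1.1, -3.0]
width: 55.6
grasp_force: 30.0
```

Emit:
servo_tool([
  [[3.5, -20, -8], [0.006, -0.065, -0.022]],
  [[7, -41, -16], [0.013, -0.131, -0.044]],
  [[11, -61, -24], [0.019, -0.197, -0.066]],
  [[2, -84, -25], [0.02, -0.197, -0.078]],
  [[-7, -107, -27], [0.021, -0.197, -0.09]],
])

```text
t: 11.33
ee_pos: [546.8, -31.6, 236.9]
orientation: [-3.139, -0.042, 0.002]
ft_force: [-0.4, 0.2, -1.9]
width: 55.7
grasp_force: 30.0
```

Emit:
servo_tool([
  [[-7, -23.5, 1], [0, 0, -0.013]],
  [[-14, -47, 2], [0, 0, -0.025]],
  [[-21, -70.5, 2.5], [0, 0, -0.038]],
  [[-28, -94, 3], [0, 0, -0.051]],
  [[-35, -117.5, 4], [0, 0, -0.063]],
])

```text
t: 11.75
ee_pos: [506.9, 85.0, 232.8]
orientation: [-3.137, -0.14, 0.004]
ft_force: [0.0, 0.3, -2.7]
width: 55.9
grasp_force: 30.0
```

Emit:
servo_tool([
  [[-5.5, -24, 1], [0, 0, -0.013]],
  [[-11, -48, 2], [0, 0, -0.025]],
  [[-16, -72, 2.5], [0, 0, -0.038]],
  [[-22, -95.5, 3], [0, 0, -0.05]],
  [[-27, -119.5, 4], [0, 0, -0.063]],
])

```text
t: 12.17
ee_pos: [469.3, 201.6, 228.9]
orientation: [-3.131, -0.239, 0.005]
ft_force: [0.1, 0.3, -1.8]
width: 56.1
grasp_force: 30.0
```

Emit:
servo_tool([
  [[0, 0, 0], [0, 0, 0]],
  [[0, 0, 0], [0, 0, 0]],
])

```text
t: 12.33
ee_pos: [469.5, 201.3, 229.0]
orientation: [-3.132, -0.241, 0.005]
ft_force: [-0.2, -0.4, -3.1]
width: 55.6
grasp_force: 30.0
```

Run:
```python
from h import *
o=ctrl.get_obs();print(o["t"],o["ee_pos"],o["qpos"].round(2),o["ft_force"],o["width"]);M=R.from_rotvec(o["orientation"]).as_matrix();print(M.round(4).tolist())
T=down(np.radians(8.6))
plan([((464.2,302,130),T,25),((464.2,302,68),T,15)])
```

```text
12.3333 [469.45582605 201.25222498 229.02281648] [0.38 0.25 1.87 0.   1.02 1.8 ] [-0.24340799 -0.35310626 -3.10405422] 55.57430636798892
[[0.9882, 0.1532, -0.0031], [0.1532, -0.9882, 0.0005], [-0.0029, -0.0009, -1.0]]
[[[1.8,-16.7,16.5],[0.0,0.0,0.001]],[[3.5,-33.4,33.0],[0.0,0.001,0.001]],[[5.3,-50.1,49.5],[0.0,0.001,0.002]],[[7.0,-66.8,66.1],[-0.001,0.002,0.002]],[[8.8,-83.6,82.6],[-0.001,0.002,0.003]]]
[[[1.6,-16.7,16.5],[0.0,0.001,0.001]],[[1.7,-16.7,28.9],[0.0,0.001,0.001]],[[1.7,-16.7,41.3],[0.0,0.001,0.001]],[[1.7,-16.7,53.7],[0.0,0.001,0.001]],[[1.7,-16.7,66.1],[0.0,0.001,0.001]]]
[[[0.0,0.0,12.4],[0.0,0.0,0.0]]]
```

Emit:
servo_tool([
  [[2, -17, 16.5], [0, 0, 0.001]],
  [[3.5, -33.5, 33], [0, 0.001, 0.001]],
  [[5, -50, 49.5], [0, 0.001, 0.002]],
  [[7, -67, 66], [-0.001, 0.002, 0.002]],
  [[9, -84, 82.5], [-0.001, 0.003, 0.003]],
])

```text
t: 12.75
ee_pos: [466.6, 284.3, 146.4]
orientation: [3.133, 0.23, 0.002]
ft_force: [0.8, 0.1, -3.0]
width: 55.7
grasp_force: 30.0
```

Emit:
servo_tool([
  [[1.5, -16.5, 16.5], [0, 0.001, 0.001]],
  [[1.5, -16.5, 29], [0, 0.001, 0.001]],
  [[1.5, -16.5, 41], [0, 0.001, 0.001]],
  [[1.5, -16.5, 54], [0, 0.001, 0.001]],
  [[1.5, -16.5, 66], [0, 0.001, 0.001]],
])

```text
t: 13.17
ee_pos: [465.7, 299.9, 80.5]
orientation: [3.133, 0.229, 0.004]
ft_force: [0.3, 0.0, -1.4]
width: 55.8
grasp_force: 30.0
```

Emit:
servo_tool([
  [[0, 0, 6], [0, 0, 0]],
  [[0, 0, 11], [0, 0, 0]],
  [[0, 0, 11], [0, 0, 0]],
  [[0, 0, 11], [0, 0, 0]],
])

```text
t: 13.5
ee_pos: [465.9, 300.7, 71.1]
orientation: [3.133, 0.229, 0.006]
ft_force: [-0.2, -0.1, -2.2]
width: 55.9
grasp_force: 30.0
```

Run:
```python
from h import *
o=ctrl.get_obs();print(o["t"],o["ee_pos"],o["qpos"].round(2),o["ft_force"],o["width"]);M=R.from_rotvec(o["orientation"]).as_matrix();print(M.round(4).tolist())
p=get_image("scene");cv2.imwrite("pics/s4.png",cv2.resize(p["frame"][280:420,150:330],None,fx=4,fy=4))
p=get_image("wrist")
s=finder.silhouettes("blue_module_centre",p)[0];x=pts(p,s["mask"]);x=x[abs(x[:,2]-np.percentile(x[:,2],60))<3]
r=cv2.minAreaRect(x[:,:2].astype(np.float32));print(r,np.median(x[:,2]),"TCP target shift",)
y=pts(p,np.ones((480,640),bool));y=y[(abs(y[:,0]-459)<75)&(abs(y[:,1]-302)<45)&(y[:,2]>36)&(y[:,2]<49)];print(len(y),y.min(0) if len(y) else 0,y.max(0) if len(y) else 0)
```

```text
13.5 [465.85703775 300.66693144  71.13006048] [ 0.55  0.54  1.88 -0.    0.72  1.98] [-0.22660459 -0.07320471 -2.22970875] 55.88037719209003
[[0.9893, 0.1457, 0.0036], [0.1457, -0.9893, -0.0001], [0.0036, 0.0006, -1.0]]
((461.52459716796875, 301.8365173339844), (120.13819122314453, 56.16535949707031), 8.651301383972168) 81.92802565399697 TCP target shift
116 [514.11781859 285.907744    36.00833353] [521.78488501 336.94458711  41.17973654]
```

View pics/s4.png

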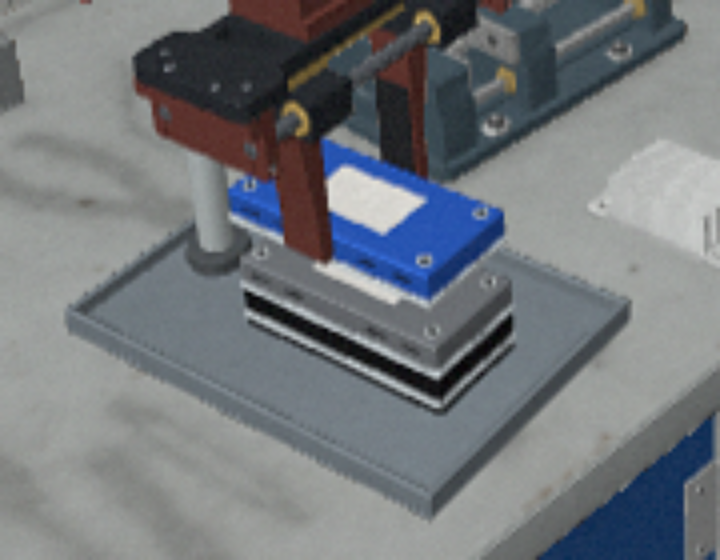

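Scene crop: blue hangs level just above the pile, in line and about 2 mm towards the post. I shift it and lower.

Emit:
servo_tool([
  [[-1, 0, 4], [0, 0, 0]],
  [[-2, 0, 8], [0, 0, 0]],
  [[-2, 0, 11], [0, 0, 0]],
  [[-2, 0, 13], [0, 0, 0]],
  [[-2, 0, 13], [0, 0, 0]],
])

```text
t: 14.07
ee_pos: [463.2, 300.3, 57.4]
orientation: [3.132, 0.23, 0.004]
ft_force: [0.0, -0.7, -3.0]
width: 55.9
grasp_force: 30.0
```

Emit:
servo_tool([
  [[0, 0, 0.7], [0, 0, 0]],
  [[0, 0, 1.4], [0, 0, 0]],
  [[0, 0, 2], [0, 0, 0]],
  [[0, 0, 2], [0, 0, 0]],
])

```text
t: 14.4
ee_pos: [463.7, 300.5, 56.0]
orientation: [3.133, 0.23, 0.005]
ft_force: [0.7, 0.0, -3.2]
width: 55.6
grasp_force: 30.0
```

Emit:
servo_tool([
  [[0, 0, 0.7], [0, 0, 0]],
  [[0, 0, 1.4], [0, 0, 0]],
  [[0, 0, 2], [0, 0, 0]],
  [[0, 0, 2], [0, 0, 0]],
])

```text
t: 14.73
ee_pos: [463.6, 300.5, 53.9]
orientation: [3.133, 0.23, 0.005]
ft_force: [-0.1, 0.1, -3.0]
width: 55.5
grasp_force: 30.0
```

Emit:
servo_tool([
  [[0, 0, 0.5], [0, 0, 0]],
  [[0, 0, 1], [0, 0, 0]],
  [[0, 0, 1.5], [0, 0, 0]],
  [[0, 0, 1.5], [0, 0, 0]],
])

```text
t: 15.07
ee_pos: [463.6, 300.5, 52.4]
orientation: [3.133, 0.23, 0.005]
ft_force: [0.2, -0.6, -2.9]
width: 55.6
grasp_force: 30.0
```

Emit:
servo_tool([
  [[0, 0, 0.5], [0, 0, 0]],
  [[0, 0, 1], [0, 0, 0]],
  [[0, 0, 1], [0, 0, 0]],
])

```text
t: 15.32
ee_pos: [463.6, 300.5, 51.4]
orientation: [3.133, 0.23, 0.005]
ft_force: [-0.5, -0.5, -1.9]
width: 55.8
grasp_force: 30.0
```

Emit:
servo_tool([
  [[0, 0, 0.5], [0, 0, 0]],
  [[0, 0, 1], [0, 0, 0]],
  [[0, 0, 1], [0, 0, 0]],
])

```text
t: 15.57
ee_pos: [463.7, 300.5, 50.6]
orientation: [3.133, 0.23, 0.006]
ft_force: [-1.4, -0.1, -0.6]
width: 55.5
grasp_force: 30.0
```

Contact is felt: about 2.4 N of the module's weight has been taken up. One more small step, then release.

Emit:
servo_tool([
  [[0, 0, 0.4], [0, 0, 0]],
  [[0, 0, 0.4], [0, 0, 0]],
  [[0, 0, 0.4], [0, 0, 0]],
])

```text
t: 15.82
ee_pos: [463.7, 300.5, 50.3]
orientation: [3.133, 0.23, 0.006]
ft_force: [-1.5, -0.0, 0.7]
width: 55.8
grasp_force: 30.0
```

Emit:
servo_tool([
  [[0, 0, 0], [0, 0, 0]],
  [[0, 0, 0], [0, 0, 0]],
  [[0, 0, 0], [0, 0, 0]],
  [[0, 0, 0], [0, 0, 0]],
  [[0, 0, 0], [0, 0, 0]],
], grip=-1)

```text
t: 16.23
ee_pos: [463.7, 300.6, 50.1]
orientation: [3.133, 0.23, 0.006]
ft_force: [-0.8, 0.6, 1.1]
width: 85.2
grasp_force: 0.0
```

Emit:
servo_tool([
  [[0, 0, -15], [0, 0, 0]],
  [[0, 0, -40], [0, 0, 0]],
  [[0, 0, -75], [0, 0, 0]],
  [[0, 0, -110], [0, 0, 0]],
  [[0, 0, -145], [0, 0, 0]],
])

```text
t: 16.65
ee_pos: [462.8, 300.3, 196.4]
orientation: [3.132, 0.23, 0.004]
ft_force: [0.6, 0.6, -0.9]
width: 87.9
grasp_force: 0.0
```

```bash
cat > pl.py <<'E'
from h import *
def placed(q):
    p=get_image("wrist")
    s=finder.silhouettes(q,p)[0];x=pts(p,s["mask"]);x=x[abs(x[:,2]-np.percentile(x[:,2],60))<3]
    r=cv2.minAreaRect(x[:,:2].astype(np.float32));A=np.c_[x[:,:2]-x[:,:2].mean(0),np.ones(len(x))];k=np.linalg.lstsq(A,x[:,2],rcond=None)[0]
    print(q,s["score"],r,np.median(x[:,2]),"slope",k[:2].round(4));return p
E
python3 - <<'E'
from pl import *
o=ctrl.get_obs();print(o["t"],o["ee_pos"],o["qpos"].round(2),o["ft_force"],o["width"])
placed("blue_module_centre")
yaw=np.radians(-10.3);n=np.array([-.5*np.cos(yaw),-.5*np.sin(yaw),.866]);z=-n;y=np.array([np.sin(yaw),-np.cos(yaw),0]);G=np.stack([np.cross(y,z),y,z],1)
c=np.array([571,-351.5,69.5])+4*G[:,0]
plan([((540,-50,260),down(np.radians(0)),38),(c+115*n,G,38)])
E
```

```text
16.65 [462.76230554 300.29637467 196.40927194] [ 0.56  0.35  1.82 -0.    0.97  1.98] [ 0.56015788  0.59203906 -0.94214112] 87.90070275084375
blue_module_centre 0.92 ((459.1932678222656, 301.5692138671875), (119.95101928710938, 55.70142364501953), 8.797670364379883) 61.145005670748844 slope [0.     0.0007]
[[[2.2,35.9,-6.0],[0.0,-0.001,0.015]],[[4.4,71.9,-12.0],[-0.001,-0.003,0.029]],[[6.7,107.8,-18.0],[-0.001,-0.004,0.044]],[[8.9,143.7,-24.0],[-0.002,-0.005,0.059]],[[11.1,179.6,-30.0],[-0.002,-0.006,0.073]]]
[[[4.8,35.7,-6.0],[-0.001,-0.002,0.015]],[[9.6,71.4,-12.0],[-0.001,-0.003,0.03]],[[14.4,107.1,-17.9],[-0.002,-0.004,0.044]],[[19.2,142.8,-23.9],[-0.002,-0.005,0.059]],[[24.0,178.4,-29.8],[-0.002,-0.007,0.074]]]
[[[-2.4,32.5,9.8],[-0.006,0.058,0.019]],[[-4.9,64.9,19.7],[-0.011,0.116,0.039]],[[-7.3,97.3,29.6],[-0.016,0.174,0.058]],[[-9.8,129.8,39.4],[-0.021,0.232,0.078]],[[-12.2,162.2,49.3],[-0.026,0.29,0.097]]]
[[[-2.2,32.4,10.0],[-0.006,0.058,0.02]],[[-4.4,64.8,20.1],[-0.011,0.116,0.039]],[[-6.6,97.2,30.1],[-0.016,0.175,0.059]],[[-8.8,129.6,40.1],[-0.021,0.233,0.078]]]
```

Blue is placed level: centre (459.2, 301.6), yaw 8.8°, top at z = 61. Now red.

Emit:
servo_tool([
  [[2, 36, -6], [0, -0.001, 0.015]],
  [[4.5, 72, -12], [-0.001, -0.003, 0.029]],
  [[7, 108, -18], [-0.001, -0.004, 0.044]],
  [[9, 144, -24], [-0.002, -0.005, 0.059]],
  [[11, 180, -30], [-0.002, -0.006, 0.073]],
])

```text
t: 17.17
ee_pos: [499.9, 122.5, 224.8]
orientation: [3.137, 0.115, -0.005]
ft_force: [0.7, 0.5, 0.6]
width: 87.8
grasp_force: 0.0
```

Emit:
servo_tool([
  [[5, 36, -6], [0, -0.001, 0.015]],
  [[10, 72, -12], [-0.001, -0.003, 0.03]],
  [[14, 107, -18], [-0.002, -0.004, 0.044]],
  [[19, 143, -24], [-0.002, -0.005, 0.059]],
  [[24, 178, -30], [-0.002, -0.007, 0.074]],
])

```text
t: 17.58
ee_pos: [537.0, -53.4, 255.2]
orientation: [3.137, -0.002, -0.016]
ft_force: [0.0, 0.8, -1.3]
width: 87.6
grasp_force: 0.0
```

Emit:
servo_tool([
  [[-2.5, 32.5, 10], [-0.006, 0.058, 0.019]],
  [[-5, 65, 20], [-0.011, 0.116, 0.039]],
  [[-7, 97, 30], [-0.016, 0.174, 0.058]],
  [[-10, 130, 39], [-0.021, 0.232, 0.078]],
  [[-12, 162, 49], [-0.026, 0.29, 0.097]],
])

```text
t: 18.0
ee_pos: [524.1, -215.5, 206.9]
orientation: [3.074, -0.151, 0.439]
ft_force: [0.6, 0.3, -0.4]
width: 87.7
grasp_force: 0.0
```

Emit:
servo_tool([
  [[-2, 32.5, 10], [-0.006, 0.058, 0.02]],
  [[-4.5, 65, 20], [-0.011, 0.116, 0.039]],
  [[-7, 97, 30], [-0.016, 0.175, 0.059]],
  [[-9, 130, 40], [-0.021, 0.233, 0.078]],
  [[-9, 130, 40], [-0.021, 0.233, 0.078]],
])

```text
t: 18.42
ee_pos: [512.2, -346.8, 166.7]
orientation: [2.975, -0.272, 0.784]
ft_force: [0.3, 0.9, -0.0]
width: 88.1
grasp_force: 0.0
```

Run:
```python
from wm import *
o=ctrl.get_obs();print(o["t"],o["ee_pos"],o["qpos"].round(2))
c,n,G=module("red_module_centre","w5")
M=R.from_rotvec(o["orientation"]).as_matrix();print("in tool",M.T@(c-o["ee_pos"]))
plan([(c-3*n,G,25)])
```

```text
18.4167 [ 512.18525158 -346.7680887   166.66925863] [-0.74  0.36  2.01  0.71  0.41  0.4 ]
red_module_centre 0.95 14780
n [-0.492  0.09   0.866] yaw -10.38 -10.33 (55.663169860839844, 119.10566711425781) centre [ 570.5 -351.5   69.1]
in tool [  2.51238149  -6.69326118 113.49882237]
[[[0.5,-1.0,23.4],[0.001,0.002,0.0]],[[1.1,-2.0,46.7],[0.002,0.004,0.0]],[[1.6,-3.1,70.1],[0.004,0.006,0.0]],[[2.1,-4.1,93.4],[0.005,0.008,0.0]],[[2.6,-5.1,116.8],[0.006,0.01,0.001]]]
```

Emit:
servo_tool([
  [[0, -1, 24], [0.001, 0.002, 0]],
  [[0, -2, 48], [0.002, 0.004, 0]],
  [[0, -3, 72], [0.004, 0.006, 0]],
  [[0, -4, 92], [0.005, 0.008, 0]],
  [[0, -5, 107], [0.006, 0.009, 0]],
])

```text
t: 18.93
ee_pos: [567.8, -347.6, 74.3]
orientation: [2.98, -0.261, 0.798]
ft_force: [0.4, -0.6, -0.3]
width: 87.9
grasp_force: 0.0
```

Emit:
servo_tool([
  [[0, 0, 5], [0, 0, 0]],
  [[0, 0, 9.5], [0, 0, 0]],
  [[0, 0, 9.5], [0, 0, 0]],
])

```text
t: 19.18
ee_pos: [572.1, -349.3, 67.5]
orientation: [2.978, -0.261, 0.8]
ft_force: [0.4, 0.1, -0.2]
width: 87.7
grasp_force: 0.0
```

Run:
```python
from h import *
o=ctrl.get_obs();print(o["t"],o["ee_pos"],o["qpos"].round(2),o["ft_force"])
M=R.from_rotvec(o["orientation"]).as_matrix();print("in tool",M.T@(np.array([570.5,-351.5,69.1])-o["ee_pos"]),M.round(3).tolist())
```

```text
19.1833 [ 572.08398372 -349.30904768   67.50132662] [-0.68  0.6   1.94  1.07  0.28  0.07] [ 0.42040442  0.0992225  -0.20579078]
in tool [-0.21942704  2.43553086 -1.97105917] [[0.852, -0.174, 0.493], [-0.15, -0.985, -0.088], [0.501, 0.001, -0.865]]
```

Emit:
servo_tool([
  [[0, 2.5, 0.5], [0, 0, 0]],
  [[0, 2.5, 0.5], [0, 0, 0]],
  [[0, 2.5, 0.5], [0, 0, 0]],
  [[0, 2.5, 0.5], [0, 0, 0]],
  [[0, 2.5, 0.5], [0, 0, 0]],
], grip=1)

```text
t: 19.6
ee_pos: [571.5, -352.8, 67.9]
orientation: [2.977, -0.263, 0.801]
ft_force: [0.2, 0.3, 0.1]
width: 57.9
grasp_force: 0.0
```

Emit:
servo_tool([
  [[0, 0, 0], [0, 0, 0]],
  [[0, 0, 0], [0, 0, 0]],
  [[0, 0, 0], [0, 0, 0]],
])

```text
t: 19.85
ee_pos: [571.5, -352.9, 67.8]
orientation: [2.977, -0.263, 0.801]
ft_force: [-4.2, 0.3, 5.2]
width: 56.0
grasp_force: 30.0
```

Emit:
servo_tool([
  [[0, 0, -5], [0, 0, 0]],
  [[0, 0, -15], [0, 0, 0]],
  [[0, 0, -30], [0, 0, 0]],
  [[0, 0, -45], [0, 0, 0]],
  [[0, 0, -60], [0, 0, 0]],
])

```text
t: 20.27
ee_pos: [540.9, -346.5, 118.9]
orientation: [2.98, -0.263, 0.798]
ft_force: [0.5, 0.6, -3.5]
width: 55.9
grasp_force: 30.0
```

Emit:
servo_tool([
  [[0, 0, -20], [0, 0, 0]],
  [[0, 0, -40], [0, 0, 0]],
  [[0, 0, -60], [0, 0, 0]],
  [[0, 0, -60], [0, 0, 0]],
])

```text
t: 20.6
ee_pos: [511.5, -342.0, 173.5]
orientation: [2.975, -0.263, 0.802]
ft_force: [0.1, 0.1, -3.0]
width: 55.8
grasp_force: 30.0
```

Run:
```python
from wm import *
o=ctrl.get_obs();print(o["t"],o["ee_pos"],o["qpos"].round(2),o["ft_force"],o["width"]);M=R.from_rotvec(o["orientation"]).as_matrix()
c,n,G=module("red_module_centre","w6")
print("c in tool",M.T@(c-o["ee_pos"]),"rot",R.from_matrix(M.T@G).as_rotvec())
T=down(np.radians(8.7))
plan([((560,-120,250),down(np.radians(0)),28),((470,220,230),T,28)])
```

```text
20.6 [ 511.53171977 -341.99399664  173.47151093] [-0.74  0.35  2.02  0.73  0.42  0.38] [ 0.0715731   0.11847352 -3.00403301] 55.82196107525158
red_module_centre 0.69 33017
n [-0.491  0.09   0.866] yaw -10.19 -10.4 (119.93521118164062, 55.63328552246094) centre [ 510.5 -340.3  174.8]
c in tool [-0.44019911 -1.49431261 -1.81411319] rot [ 6.65569199e-05 -3.74222312e-03  2.30886835e-03]
[[[5.2,-25.2,-7.2],[0.005,-0.058,-0.019]],[[10.4,-50.4,-14.3],[0.011,-0.116,-0.038]],[[15.6,-75.6,-21.5],[0.016,-0.175,-0.057]],[[20.8,-100.7,-28.6],[0.021,-0.233,-0.077]],[[26.0,-125.9,-35.8],[0.027,-0.291,-0.096]]]
[[[5.4,-24.9,-8.0],[0.005,-0.058,-0.019]],[[10.8,-49.8,-16.0],[0.011,-0.117,-0.038]],[[16.2,-74.7,-24.0],[0.016,-0.175,-0.057]],[[21.6,-99.6,-32.0],[0.021,-0.233,-0.076]],[[12.6,-125.1,-32.9],[0.023,-0.233,-0.088]]]
[[[-6.6,-26.3,1.5],[0.0,0.0,-0.011]],[[-13.2,-52.5,3.1],[0.0,0.0,-0.023]],[[-19.8,-78.7,4.6],[0.0,0.0,-0.035]],[[-26.5,-105.0,6.2],[0.0,0.0,-0.046]],[[-33.1,-131.2,7.7],[0.0,0.0,-0.058]]]
[[[-5.0,-26.6,1.6],[0.0,0.0,-0.012]],[[-10.1,-53.1,3.1],[0.0,0.0,-0.023]],[[-15.2,-79.7,4.6],[0.0,0.0,-0.035]],[[-20.3,-106.3,6.2],[0.0,0.0,-0.047]],[[-25.4,-132.9,7.7],[0.0,0.0,-0.059]]]
[[[-3.5,-26.8,1.6],[0.0,0.0,-0.011]],[[-7.0,-53.6,3.1],[0.0,0.0,-0.023]]]
```

Emit:
servo_tool([
  [[5, -25, -7], [0.005, -0.058, -0.019]],
  [[10, -50, -14], [0.011, -0.116, -0.038]],
  [[16, -76, -21], [0.016, -0.175, -0.057]],
  [[21, -101, -29], [0.021, -0.233, -0.077]],
  [[26, -126, -36], [0.027, -0.291, -0.096]],
])

```text
t: 21.12
ee_pos: [539.0, -217.1, 214.5]
orientation: [3.098, -0.117, 0.355]
ft_force: [1.6, 0.2, -3.7]
width: 55.5
grasp_force: 30.0
```

Emit:
servo_tool([
  [[5, -25, -8], [0.005, -0.058, -0.019]],
  [[11, -50, -16], [0.011, -0.117, -0.038]],
  [[16, -75, -24], [0.016, -0.175, -0.057]],
  [[22, -100, -32], [0.021, -0.233, -0.076]],
  [[13, -125, -33], [0.023, -0.233, -0.088]],
])

```text
t: 21.53
ee_pos: [558.2, -92.4, 249.4]
orientation: [-3.14, -0.023, -0.003]
ft_force: [0.7, -1.0, -1.5]
width: 55.5
grasp_force: 30.0
```

Emit:
servo_tool([
  [[-7, -26, 1.5], [0, 0, -0.011]],
  [[-13, -52.5, 3], [0, 0, -0.023]],
  [[-20, -79, 4.5], [0, 0, -0.035]],
  [[-26.5, -105, 6], [0, 0, -0.046]],
  [[-33, -131, 8], [0, 0, -0.058]],
])

```text
t: 21.95
ee_pos: [518.3, 38.6, 239.2]
orientation: [-3.138, -0.112, 0.004]
ft_force: [0.4, 1.2, -2.2]
width: 55.5
grasp_force: 30.0
```

Emit:
servo_tool([
  [[-5, -26.5, 1.5], [0, 0, -0.012]],
  [[-10, -53, 3], [0, 0, -0.023]],
  [[-15, -80, 4.5], [0, 0, -0.035]],
  [[-20, -106, 6], [0, 0, -0.047]],
  [[-25.5, -133, 8], [0, 0, -0.059]],
])

```text
t: 22.37
ee_pos: [483.5, 169.4, 231.4]
orientation: [-3.134, -0.205, 0.004]
ft_force: [0.1, -0.8, -3.0]
width: 55.8
grasp_force: 30.0
```

Emit:
servo_tool([
  [[-3.5, -27, 1.5], [0, 0, -0.011]],
  [[-7, -53.5, 3], [0, 0, -0.023]],
  [[-7, -53.5, 3], [0, 0, -0.023]],
  [[-7, -53.5, 3], [0, 0, -0.023]],
])

```text
t: 22.7
ee_pos: [469.6, 221.2, 228.4]
orientation: [-3.132, -0.244, 0.004]
ft_force: [0.4, 0.1, -4.1]
width: 55.7
grasp_force: 30.0
```

Run:
```python
from h import *
o=ctrl.get_obs();print(o["t"],o["ee_pos"],o["qpos"].round(2),o["ft_force"],o["width"]);M=R.from_rotvec(o["orientation"]).as_matrix();print(M.round(4).tolist())
T=down(np.radians(8.7))
plan([((459.2,300,130),T,25),((459.2,300,88),T,15)])
```

```text
22.7 [469.57526611 221.1653331  228.42813256] [0.42 0.26 1.86 0.   1.03 1.83] [ 0.40782879  0.09970881 -4.10233669] 55.7064260337923
[[0.9879, 0.1548, -0.0027], [0.1548, -0.988, 0.0004], [-0.0026, -0.0008, -1.0]]
[[[0.4,-13.2,16.4],[0.0,0.0,0.001]],[[0.7,-26.5,32.8],[0.0,0.001,0.001]],[[1.1,-39.7,49.2],[0.0,0.001,0.002]],[[1.5,-52.9,65.7],[-0.001,0.002,0.002]],[[1.8,-66.2,82.1],[-0.001,0.002,0.003]]]
[[[0.3,-13.2,16.4],[0.0,0.001,0.001]],[[0.3,-13.2,30.4],[0.0,0.001,0.001]],[[0.4,-13.2,44.4],[0.0,0.001,0.001]],[[0.4,-13.2,58.4],[0.0,0.001,0.001]]]
```

Emit:
servo_tool([
  [[0.5, -13, 16.5], [0, 0, 0.001]],
  [[0.5, -26.5, 33], [0, 0.001, 0.001]],
  [[1, -40, 49], [0, 0.001, 0.002]],
  [[1.5, -53, 66], [-0.001, 0.001, 0.002]],
  [[2, -66, 82], [-0.001, 0.001, 0.003]],
])

```text
t: 23.12
ee_pos: [462.4, 285.0, 146.4]
orientation: [3.132, 0.232, -0.0]
ft_force: [-1.1, 0.9, -2.8]
width: 55.9
grasp_force: 30.0
```

Emit:
servo_tool([
  [[0.5, -13, 16], [0, 0, 0.001]],
  [[0.5, -13, 30], [0, 0, 0.001]],
  [[0.5, -13, 44], [0, 0, 0.001]],
  [[0.5, -13, 57], [0, 0, 0.001]],
  [[0.5, -13, 57], [0, 0, 0.001]],
])

```text
t: 23.53
ee_pos: [459.6, 296.6, 87.9]
orientation: [3.13, 0.231, -0.007]
ft_force: [-1.6, -0.1, -3.3]
width: 55.8
grasp_force: 30.0
```

Emit:
servo_tool([
  [[0, 0, 0], [0, 0, 0]],
  [[0, 0, 0], [0, 0, 0]],
])

```text
t: 23.7
ee_pos: [461.5, 298.0, 91.2]
orientation: [3.133, 0.231, 0.001]
ft_force: [0.4, -0.5, -1.9]
width: 55.6
grasp_force: 30.0
```

Run:
```python
from pl import *
o=ctrl.get_obs();print(o["t"],o["ee_pos"],R.from_rotvec(o["orientation"]).as_matrix().round(4).tolist(),o["ft_force"])
placed("red_module_centre")
```

```text
23.7 [461.51623292 297.96911891  91.18172028] [[0.9892, 0.1469, 0.0009], [0.1469, -0.9892, 0.0], [0.0009, 0.0001, -1.0]] [ 0.35727479 -0.45958989 -1.86802122]Traceback (most recent call last):
  File "<stdin>", line 3, in <module>
  File "pl.py", line 4, in placed
    s=finder.silhouettes(q,p)[0];x=pts(p,s["mask"]);x=x[abs(x[:,2]-np.percentile(x[:,2],60))<3]
      ~~~~~~~~~~~~~~~~~~~~~~~^^^
IndexError: list index out of range
```

Emit:
servo_tool([
  [[-1, -1, 5], [0, 0, 0]],
  [[-2, -2, 10], [0, 0, 0]],
  [[-2, -2, 14], [0, 0, 0]],
  [[-2, -2, 16], [0, 0, 0]],
  [[-2, -2, 16], [0, 0, 0]],
])

```text
t: 24.22
ee_pos: [458.2, 299.7, 74.3]
orientation: [3.132, 0.233, -0.0]
ft_force: [0.3, 0.2, -3.9]
width: 55.8
grasp_force: 30.0
```

Emit:
servo_tool([
  [[0, 0, 0], [0, 0, 0]],
])

```text
t: 24.3
ee_pos: [458.5, 299.9, 74.8]
orientation: [3.133, 0.233, 0.001]
ft_force: [-0.2, -0.5, -3.9]
width: 56.0
grasp_force: 30.0
```

Run:
```python
from h import *
o=ctrl.get_obs();print(o["t"],o["ee_pos"],R.from_rotvec(o["orientation"]).as_matrix().round(4).tolist(),o["ft_force"])
p=get_image("wrist");x=pts(p,np.ones((480,640),bool));x=x[(x[:,2]>80)&(x[:,2]<92)&(abs(x[:,0]-459)<75)&(abs(x[:,1]-300)<40)]
b=p["frame"].astype(int);m=(b[...,2]>120)&(b[...,1]<70)&(b[...,0]<70);m=cv2.morphologyEx(m.astype(np.uint8),cv2.MORPH_OPEN,np.ones((3,3)))>0
x=pts(p,m);x=x[(x[:,2]>80)&(x[:,2]<95)]
print(len(x),np.median(x,0),cv2.minAreaRect(x[:,:2].astype(np.float32)))
```

```text
24.3 [458.54941073 299.88032755  74.76738067] [[0.989, 0.1477, 0.0004], [0.1477, -0.989, -0.0004], [0.0004, 0.0005, -1.0]] [-0.19391476 -0.45052952 -3.88091165]
21812 [488.79159097 305.89895799  85.06728897] ((458.86651611328125, 302.1671142578125), (119.55828857421875, 55.797237396240234), 7.904563903808594)
```

Emit:
servo_tool([
  [[0, 0, 1], [0, 0, 0]],
  [[0, 0, 2], [0, 0, 0]],
  [[0, 0, 3], [0, 0, 0]],
  [[0, 0, 4], [0, 0, 0]],
  [[0, 0, 4], [0, 0, 0]],
])

```text
t: 24.77
ee_pos: [458.6, 299.9, 70.8]
orientation: [3.133, 0.232, 0.001]
ft_force: [-0.3, -0.4, -2.4]
width: 55.5
grasp_force: 30.0
```

Emit:
servo_tool([
  [[0, 0, 0.5], [0, 0, 0]],
  [[0, 0, 1], [0, 0, 0]],
  [[0, 0, 1], [0, 0, 0]],
])

```text
t: 25.02
ee_pos: [458.7, 299.9, 69.9]
orientation: [3.133, 0.232, 0.001]
ft_force: [0.5, -0.5, -3.8]
width: 55.8
grasp_force: 30.0
```

Emit:
servo_tool([
  [[0, 0, 0.5], [0, 0, 0]],
  [[0, 0, 1], [0, 0, 0]],
  [[0, 0, 1], [0, 0, 0]],
])

```text
t: 25.27
ee_pos: [458.7, 299.9, 68.9]
orientation: [3.133, 0.232, 0.001]
ft_force: [0.4, -0.3, -2.7]
width: 56.0
grasp_force: 30.0
```

Emit:
servo_tool([
  [[0, 0, 0.5], [0, 0, 0]],
  [[0, 0, 0.8], [0, 0, 0]],
  [[0, 0, 0.8], [0, 0, 0]],
])

```text
t: 25.52
ee_pos: [458.7, 300.0, 68.3]
orientation: [3.133, 0.232, 0.001]
ft_force: [-0.1, 0.4, -0.0]
width: 55.6
grasp_force: 30.0
```

Emit:
servo_tool([
  [[0, 0, 0.3], [0, 0, 0]],
  [[0, 0, 0.3], [0, 0, 0]],
  [[0, 0, 0.3], [0, 0, 0]],
])

```text
t: 25.77
ee_pos: [458.7, 299.9, 68.0]
orientation: [3.133, 0.232, 0.001]
ft_force: [-0.8, -1.3, -0.8]
width: 55.7
grasp_force: 30.0
```

Emit:
servo_tool([
  [[0, 0, 0], [0, 0, 0]],
  [[0, 0, 0], [0, 0, 0]],
  [[0, 0, 0], [0, 0, 0]],
  [[0, 0, 0], [0, 0, 0]],
  [[0, 0, 0], [0, 0, 0]],
], grip=-1)

```text
t: 26.18
ee_pos: [458.8, 300.0, 68.0]
orientation: [3.133, 0.233, 0.002]
ft_force: [-0.1, -1.2, 0.1]
width: 85.3
grasp_force: 0.0
```

Emit:
servo_tool([
  [[0, 0, -15], [0, 0, 0]],
  [[0, 0, -40], [0, 0, 0]],
  [[0, 0, -75], [0, 0, 0]],
  [[0, 0, -110], [0, 0, 0]],
  [[0, 0, -145], [0, 0, 0]],
])

```text
t: 26.6
ee_pos: [458.2, 299.7, 214.2]
orientation: [3.132, 0.232, 0.0]
ft_force: [0.7, 0.6, -0.7]
width: 87.8
grasp_force: 0.0
```

Emit:
servo_tool([
  [[0, 0, -20], [0, 0, 0]],
  [[0, 0, -25], [0, 0, 0]],
  [[0, 0, -25], [0, 0, 0]],
])

```text
t: 26.85
ee_pos: [459.3, 300.4, 239.4]
orientation: [-3.132, -0.232, -0.006]
ft_force: [-0.4, -0.8, -0.5]
width: 88.1
grasp_force: 0.0
```

Run:
```python
from pl import *
o=ctrl.get_obs();print(o["t"],o["ee_pos"],o["qpos"].round(2))
p=placed("red_module_centre")
cv2.imwrite("pics/w7.png",p["frame"])
x=pts(p,np.ones((480,640),bool));k=x[(x[:,2]>155)&(x[:,2]<168)&(abs(x[:,0]-582)<40)&(abs(x[:,1]-210)<40)];print("knob",len(k),np.median(k,0) if len(k) else 0)
H=np.array([562.8,318]);d=np.radians(100)
plan([((*(H-110*np.array([np.cos(d),np.sin(d)])),235),down(d),30)])
```

```text
26.85 [459.30330042 300.43524233 239.43788721] [ 0.56  0.29  1.79 -0.    1.06  1.98]
red_module_centre 0.91 ((458.70147705078125, 301.6798400878906), (119.02342224121094, 55.650978088378906), 8.285966873168945) 78.37025116081654 slope [0.     0.0005]
knob 1487 [581.69489867 211.6143974  161.11698212]
[[[7.3,7.1,0.1],[0.0,0.0,-0.106]],[[14.6,14.3,0.2],[0.0,0.0,-0.213]],[[21.9,21.4,0.3],[0.0,0.0,-0.319]],[[29.2,28.6,0.4],[0.0,0.0,-0.426]],[[36.5,35.7,0.6],[0.0,0.0,-0.532]]]
[[[2.6,9.9,0.1],[0.0,0.001,-0.107]],[[5.3,19.7,0.2],[0.0,0.001,-0.213]],[[8.0,29.6,0.3],[0.0,0.001,-0.32]],[[10.6,39.4,0.4],[0.0,0.001,-0.426]],[[13.3,49.3,0.5],[0.0,0.001,-0.533]]]
[[[-2.7,9.8,0.1],[0.0,0.0,-0.106]],[[-5.4,19.7,0.2],[0.0,0.0,-0.213]],[[-8.1,29.5,0.3],[0.0,0.0,-0.319]],[[-10.9,39.4,0.4],[0.0,0.0,-0.426]],[[-13.6,49.2,0.6],[0.0,0.0,-0.532]]]
```

View pics/w7.png

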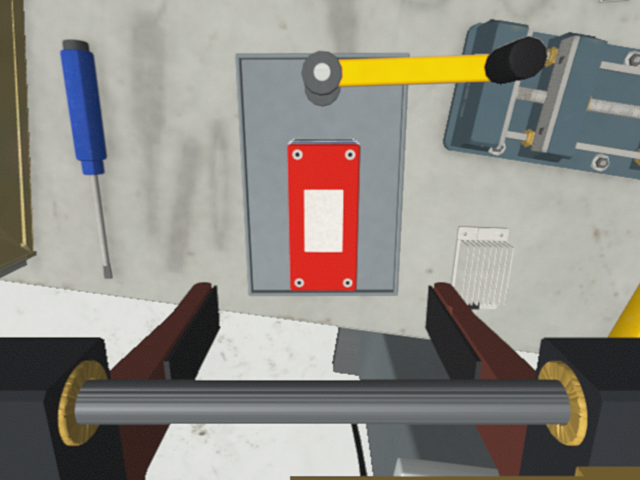

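Wrist view: red is squarely on the pile (px 323,217; centre (458.7, 301.7), level, top z = 78). The keeper knob is at px 515,60, world (581.7, 211.6). Next I bring the keeper back.

Emit:
servo_tool([
  [[7, 7, 0], [0, 0, -0.106]],
  [[14.5, 14, 0], [0, 0, -0.213]],
  [[22, 21.5, 0], [0, 0, -0.319]],
  [[29, 28.5, 0], [0, 0, -0.426]],
  [[36.5, 35.5, 0], [0, 0, -0.532]],
])

```text
t: 27.37
ee_pos: [499.1, 269.3, 235.3]
orientation: [2.958, 1.055, -0.006]
ft_force: [0.1, -0.1, -0.8]
width: 87.9
grasp_force: 0.0
```

Emit:
servo_tool([
  [[2.5, 10, 0], [0, 0, -0.107]],
  [[5, 20, 0], [0, 0, -0.213]],
  [[8, 29.5, 0], [0, 0, -0.32]],
  [[10.5, 39.5, 0], [0, 0, -0.426]],
  [[13, 49.5, 0], [0, 0, -0.533]],
])

```text
t: 27.78
ee_pos: [540.3, 239.1, 235.2]
orientation: [-2.576, -1.797, 0.006]
ft_force: [-0.4, -0.1, -0.4]
width: 87.7
grasp_force: 0.0
```

Emit:
servo_tool([
  [[-2.5, 10, 0], [0, 0, -0.106]],
  [[-5, 20, 0], [0, 0, -0.213]],
  [[-8, 29.5, 0], [0, 0, -0.319]],
  [[-11, 39.5, 0], [0, 0, -0.426]],
  [[-13.5, 49, 0], [0, 0, -0.532]],
])

```text
t: 28.2
ee_pos: [581.5, 209.3, 235.1]
orientation: [-2.012, -2.41, 0.005]
ft_force: [0.1, -0.1, 0.2]
width: 87.9
grasp_force: 0.0
```

Emit:
servo_tool([
  [[0, 0, 0], [0, 0, 0]],
  [[0, 0, 0], [0, 0, 0]],
])

```text
t: 28.37
ee_pos: [581.5, 209.7, 235.8]
orientation: [-2.024, -2.401, 0.004]
ft_force: [0.4, 0.0, -0.2]
width: 87.8
grasp_force: 0.0
```

Run:
```python
from h import *
o=ctrl.get_obs();print(o["t"],o["ee_pos"],o["qpos"].round(2));H=np.array([562.8,318])
f=lambda d,z:((*(H-109*np.array([np.cos(np.radians(d)),np.sin(np.radians(d))])),z),down(np.radians(d)),30)
plan([f(100,235),f(100,134)]);print()
s=f(100,134)
plan([f(d,134) for d in np.linspace(100,6.5,21)[1:]],p0=s[0],R0=s[1])
```

```text
28.3667 [581.46854    209.65973987 235.75374514] [ 0.33  0.4   1.63 -0.    1.11  0.16]
[[[0.9,0.4,0.8],[-0.003,0.001,-0.004]],[[1.0,0.5,26.0],[-0.003,0.001,-0.004]],[[1.0,0.6,51.3],[-0.003,0.001,-0.004]],[[1.0,0.6,76.5],[-0.003,0.001,-0.004]],[[1.0,0.7,101.8],[-0.003,0.001,-0.004]]]

[[[0.4,-8.9,0.0],[0.0,0.0,0.082]],[[1.4,-17.7,0.0],[0.0,0.0,0.163]],[[3.2,-26.4,0.0],[0.0,0.0,0.245]],[[5.8,-34.9,0.0],[0.0,0.0,0.326]],[[8.9,-43.2,0.0],[0.0,0.0,0.408]]]
[[[0.4,-8.9,0.0],[0.0,0.0,0.082]],[[1.5,-17.8,0.0],[0.0,0.0,0.163]],[[3.3,-26.5,0.0],[0.0,0.0,0.245]],[[5.8,-35.0,0.0],[0.0,0.0,0.326]],[[9.0,-43.3,0.0],[0.0,0.0,0.408]]]
[[[0.3,-8.9,0.0],[0.0,0.0,0.082]],[[1.4,-17.7,0.0],[0.0,0.0,0.163]],[[3.2,-26.4,0.0],[0.0,0.0,0.245]],[[5.7,-34.9,0.0],[0.0,0.0,0.326]],[[8.9,-43.2,0.0],[0.0,0.0,0.408]]]
[[[0.4,-8.9,0.0],[0.0,0.0,0.082]],[[1.4,-17.7,0.0],[0.0,0.0,0.163]],[[3.2,-26.5,0.0],[0.0,0.0,0.245]],[[5.7,-35.0,0.0],[0.0,0.0,0.326]],[[8.9,-43.3,0.0],[0.0,0.0,0.408]]]
```

Emit:
servo_tool([
  [[1, 0.5, 1], [0, 0, -0.004]],
  [[1, 0.5, 26], [0, 0, -0.004]],
  [[1, 0.5, 51], [0, 0, -0.004]],
  [[1, 0.5, 76], [0, 0, -0.004]],
  [[1, 0.5, 101], [0, 0, -0.004]],
], grip=0)

```text
t: 28.78
ee_pos: [581.9, 211.7, 135.7]
orientation: [2.016, 2.408, 0.0]
ft_force: [0.1, 0.3, -0.1]
width: 57.8
grasp_force: 0.0
```

Emit:
servo_tool([
  [[0, 0, 0], [0, 0, 0]],
  [[0, 0, 0], [0, 0, 0]],
  [[0, 0, 0], [0, 0, 0]],
  [[0, 0, 0], [0, 0, 0]],
  [[0, 0, 0], [0, 0, 0]],
], grip=0.32)

```text
t: 29.2
ee_pos: [583.7, 211.6, 138.8]
orientation: [2.014, 2.408, 0.005]
ft_force: [-0.6, -0.1, -0.2]
width: 30.4
grasp_force: 0.0
```

Emit:
servo_tool([
  [[0.5, -9, 0], [0, 0, 0.082]],
  [[1.5, -17.5, 0], [0, 0, 0.163]],
  [[3, -26.5, 0], [0, 0, 0.245]],
  [[6, -35, 0], [0, 0, 0.326]],
  [[9, -43.3, 0], [0, 0, 0.408]],
])

```text
t: 29.62
ee_pos: [539.5, 212.5, 138.6]
orientation: [2.464, 1.946, 0.006]
ft_force: [1.4, 0.0, -0.6]
width: 29.9
grasp_force: 0.9
```

Emit:
servo_tool([
  [[0.5, -9, 0], [0, 0, 0.082]],
  [[1.5, -17.5, 0], [0, 0, 0.163]],
  [[3, -26.5, 0], [0, 0, 0.245]],
  [[6, -35, 0], [0, 0, 0.326]],
  [[9, -43.3, 0], [0, 0, 0.408]],
])

```text
t: 30.03
ee_pos: [499.1, 231.2, 138.4]
orientation: [2.808, 1.407, 0.006]
ft_force: [1.6, -0.8, 0.1]
width: 30.2
grasp_force: 0.8
```

Emit:
servo_tool([
  [[0.5, -9, 0], [0, 0, 0.082]],
  [[1.5, -17.5, 0], [0, 0, 0.163]],
  [[3, -26.5, 0], [0, 0, 0.245]],
  [[6, -35, 0], [0, 0, 0.326]],
  [[9, -43.3, 0], [0, 0, 0.408]],
])

```text
t: 30.45
ee_pos: [469.7, 264.5, 138.4]
orientation: [3.035, 0.809, 0.006]
ft_force: [2.4, 0.4, -0.4]
width: 29.9
grasp_force: 0.8
```

Emit:
servo_tool([
  [[0.5, -9, 0], [0, 0, 0.082]],
  [[1.5, -17.5, 0], [0, 0, 0.163]],
  [[3, -26.5, 0], [0, 0, 0.245]],
  [[4.5, -31, 0], [0, 0, 0.285]],
  [[4.5, -31, 0], [0, 0, 0.285]],
])

```text
t: 30.87
ee_pos: [457.8, 294.1, 138.2]
orientation: [-3.118, -0.375, -0.005]
ft_force: [-0.1, -0.9, 0.0]
width: 29.7
grasp_force: 0.0
```

Run:
```python
from h import *
o=ctrl.get_obs();print(o["t"],o["ee_pos"],o["ft_force"]);H=np.array([562.8,318])
M=R.from_rotvec(o["orientation"]).as_matrix();v=H-o["ee_pos"][:2]
print("tool yaw",np.degrees(np.arctan2(M[1,0],M[0,0])),"phi",np.degrees(np.arctan2(v[1],v[0])),np.linalg.norm(v))
f=lambda d:((*(H-109*np.array([np.cos(np.radians(d)),np.sin(np.radians(d))])),o["ee_pos"][2]),down(np.radians(d)),30)
plan([f(d) for d in (12,10,8.5,7.5,6.5)])
```

```text
30.8667 [457.81177189 294.12542627 138.15668979] [-0.13378942 -0.86894912  0.0028709 ]
tool yaw 13.710803173203905 phi 12.811329967576864 107.6685808959518
[[[-1.3,-1.6,0.0],[-0.001,-0.003,0.03]],[[-1.1,-5.4,0.0],[-0.001,-0.003,0.065]],[[-0.9,-8.2,0.0],[-0.001,-0.003,0.091]],[[-0.7,-10.1,0.0],[-0.001,-0.003,0.108]],[[-0.5,-12.0,0.0],[-0.001,-0.003,0.126]]]
```

Emit:
servo_tool([
  [[-1, -2, 0], [0, 0, 0.03]],
  [[-1, -5.5, 0], [0, 0, 0.065]],
  [[-1, -8, 0], [0, 0, 0.09]],
  [[-1, -10, 0], [0, 0, 0.108]],
  [[-1, -10, 0], [0, 0, 0.108]],
])

```text
t: 31.28
ee_pos: [454.4, 302.8, 137.6]
orientation: [-3.134, -0.208, -0.003]
ft_force: [0.7, 0.3, -0.3]
width: 29.7
grasp_force: 0.0
```

Emit:
servo_tool([
  [[0, -1, 0], [0, 0, 0.01]],
  [[0, -2, 0], [0, 0, 0.01]],
  [[0, -2, 0], [0, 0, 0.01]],
])

```text
t: 31.53
ee_pos: [453.8, 304.1, 137.1]
orientation: [3.135, 0.193, 0.002]
ft_force: [0.9, -3.7, 4.2]
width: 29.6
grasp_force: 2.1
```

Emit:
servo_tool([
  [[0, -0.5, 0], [0, 0, 0]],
  [[0, -1, 0], [0, 0, 0]],
  [[0, -1, 0], [0, 0, 0]],
  [[0, -1, 0], [0, 0, 0]],
])

```text
t: 31.87
ee_pos: [453.8, 304.2, 137.1]
orientation: [3.133, 0.193, 0.001]
ft_force: [1.1, -8.7, 4.4]
width: 29.9
grasp_force: 4.4
```

It's at the stop: the force rises with no motion. Back off, open and lift.

Emit:
servo_tool([
  [[0, 2, 0], [0, 0, 0]],
  [[0, 4, 0], [0, 0, 0]],
  [[0, 4, 0], [0, 0, 0]],
  [[0, 4, 0], [0, 0, 0]],
], grip=0.1)

```text
t: 32.2
ee_pos: [453.9, 301.6, 136.8]
orientation: [-3.136, -0.192, -0.001]
ft_force: [-0.8, 0.3, 0.8]
width: 39.6
grasp_force: 0.0
```

Emit:
servo_tool([
  [[0, 0, -20], [0, 0, 0]],
  [[0, 0, -45], [0, 0, 0]],
  [[0, 0, -75], [0, 0, 0]],
  [[0, 0, -105], [0, 0, 0]],
  [[0, 0, -130], [0, 0, 0]],
])

```text
t: 32.62
ee_pos: [454.0, 302.0, 268.8]
orientation: [-3.135, -0.192, -0.003]
ft_force: [0.6, 0.0, -0.4]
width: 39.5
grasp_force: 0.0
```

Emit:
servo_tool([
  [[-20, 35, -5], [0, 0, 0]],
  [[-20, 70, -10], [0, 0, 0]],
  [[-20, 105, -15], [0, 0, 0]],
  [[-20, 140, -20], [0, 0, 0]],
  [[-20, 175, -20], [0, 0, 0]],
], grip=-1)

```text
t: 33.03
ee_pos: [455.7, 124.4, 288.0]
orientation: [-3.135, -0.193, -0.005]
ft_force: [1.1, -0.4, 0.4]
width: 69.5
grasp_force: 0.0
```

Emit:
servo_tool([
  [[0, 30, 0], [0, 0, 0]],
  [[0, 65, 0], [0, 0, 0]],
  [[0, 100, 0], [0, 0, 0]],
  [[0, 100, 0], [0, 0, 0]],
  [[0, 100, 0], [0, 0, 0]],
])

```text
t: 33.45
ee_pos: [467.7, 24.9, 286.9]
orientation: [-3.136, -0.186, -0.002]
ft_force: [-0.2, 0.8, 0.1]
width: 87.5
grasp_force: 0.0
```

```bash
sed -i 's/110)&(abs/95)\&(abs/' look.py; python3 look.py t8
python3 - <<'E'
from h import *
o=ctrl.get_obs();print(o["t"],o["ee_pos"],o["ft_force"]);p=get_image("scene");cv2.imwrite("pics/s8.png",cv2.resize(p["frame"][180:420,150:470],None,fx=2.4,fy=2.4))
E
```

```text
bar 359 [498.23779206 305.00044105 119.84748223] keeper deg 2.784251966053187
pile 1472 [456.39241974 291.09132622  75.51312032] [63.1724269  78.45697184 80.78702625] ((460.88134765625, 299.6961975097656), (119.7860336303711, 57.110225677490234), 8.581369400024414)
33.5 [467.53178296  25.93535546 286.89241044] [1.01157738 0.29344616 0.304211  ]
```

View pics/s8.png

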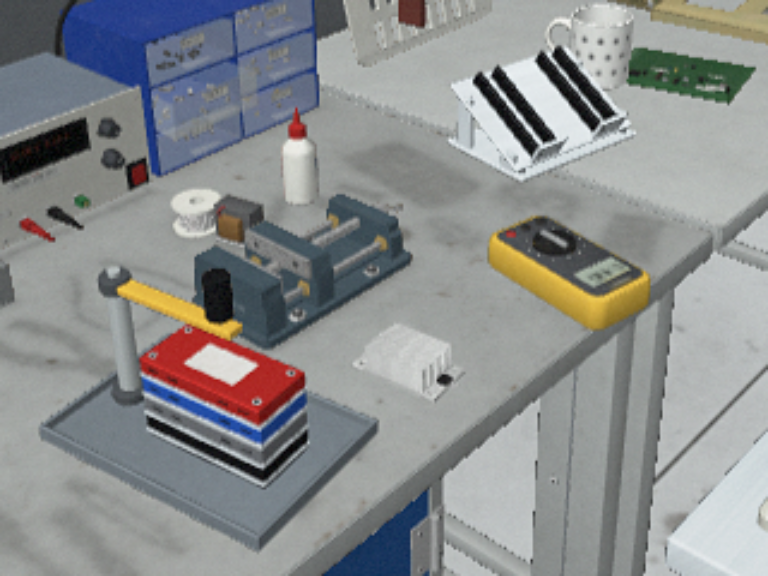

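The scene shows red on blue squarely on the pile, the keeper back over it (measured about 0–3°, at its stop), the rack empty, and the bystanders where they were.

```bash
python3 -c "
from workcell import close_job
print(close_job())"
```

```text
the job is handed in; nothing more can be done
None
```

The job is handed in at about 33.5 s: the blue module is on the pile with red on top, both lowered until they touched and let go level and in line, the keeper bar is back at its stop over the pile, and the heat sink, multimeter and bottle were not touched.

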